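Set up the cast-photography stand

TASK

Get the little camera stand ready to photograph the lower study cast. First draw its leaning mast out by the flat grip at the top until the lock button clicks out of the hole in the side of the tube; then set the lower cast down gently, teeth up, centred on the marked circle under the camera, with its front teeth facing away from the mast. Leave the upper cast, the cups and the dropper bottles standing where they are.

Things in the scene. Friction and masses are not known exactly. Their poses are not given: they have to be found in the camera images.
- photo_stand: camera stand fixed to the worktop: grey board 290 x 150 mm, 14 mm thick, with a printed circle (94 mm across) and cross near its front end; a flat telescoping mast rises from its back end and leans 25 degrees forward over the circle. Origin: underside, below the cross; +x runs to the mast's foot, z up. Board: x -62 to +228 mm, y -75 to +75. Mast axis: from (189, 0, 14) mm along (-0.423, 0, 0.906)
- stage_mark (a point): centre of the printed cross on top of the board (14 mm above the worktop); axes as the stand's
- mast (a joint): pull-out of the mast's inner bar along its axis, m: 0 = pushed in. Friction (about 6 N, and 3 N of weight when raising) holds it where it is left. At 0.110 it reaches the lock hole, with a firm end stop at 0.1105. The outer tube (36 x 22 mm) stays; its black collar ends 167 mm up the axis
- lock_button (a joint): spring lock button (8 mm steel pin in the inner bar): about 0 while hidden inside the tube, 0.008 m when it has snapped out through the hole in the tube's -y side (stand's axes), 140 mm up the axis, below the collar; out, it locks the mast against sliding either way
- mast_grip (a point): middle of the flat black pull grip on the end of the inner bar, moving with it: 70 mm wide (its y, level), 14 mm thick (its x), 36 mm high (its z, which points outward along the mast's axis, 25 degrees from vertical). Pinch it across the 14 mm, coming down along the mast's axis; 20 mm below this point only a 12 x 22 mm neck
- camera_lens (a point): middle of the underside of the camera's lens; with the mast out it is straight above the cross, 213 mm above the worktop (mast in: 113 mm). The white camera head above it is 64 (x) x 76 (y) x 32 mm, its underside 16 mm above this point, on the robot's side of the mast: a hand must come to the circle slanting in under it (some 30 degrees) from the board's side or front end
- cast_lower: plaster study cast of the lower jaw, 58 (its x) x 64 (its y) x 28 mm, teeth on top: a horseshoe of teeth round an open space for the tongue. Origin: centre of its underside, z up. Front teeth at its own -x end, straight heel at +x. Base 17 mm high; its front (26 mm wide) and heel faces are flat, parallel, 57 mm apart: grasp there (or across the sides, 64 mm, 13 mm behind the middle)
- cast_lower_front (a point): front edge of the lower cast: 29 mm from its origin along its own -x, 17 mm up
- cast_upper: plaster study cast of the upper jaw (65 x 62 x 28 mm, base pointed in front, an arched palate between the teeth): leave it alone. Origin: centre of its underside
- cup_stack: stack of white cups, mouths down, 74 mm across, 84 mm high: leave it alone. Origin: centre of its underside
- drop_bottle_a: dropper bottle 26 mm across, 68 mm high: leave it alone. Origin: centre of its underside
- drop_bottle_b: second dropper bottle, same size: leave it alone. Origin: centre of its underside
- bur_stand: fixed acrylic bur stand with its lid up behind, 87 (x) x 236 (y) x 113 mm, at the back on the right; an obstacle. Origin: centre of its underside
- curing_light: cordless curing lamp standing in its round white base (about 170 mm across, 56 mm high), fixed, at the back on the left; an obstacle, 70 mm across, 265 mm high from its origin at its foot. From some 30 mm behind the lamp's axis a long glass shelf with boxes runs above the back of the whole worktop, 550 mm up: mind the arm's elbow and wrist
Mind the look-alikes: they are no part of the job. What is shaped like the cast_lower but pink is not meant.

How it is judged:
By the outcome, as a careful person would: the job done as asked, in the order asked, and still so for the second after the job is handed in, with the robot touching nothing.
It also fails if it takes over 54 s, if anything falls off the work surface, if the arm or the gripper's body presses on something with over 40 N, if the wrist force passes 120 N, or if a joint passes its speed limit or range.

ROBOT

A 6-joint arm with a two-finger parallel gripper is mounted at the origin on a cart in front of the work surface, level with it; the furniture and walls round the work are solid. World frame = base frame: x ahead of the robot, y to its left, z up, the work surface at z = 0. Lengths are in m, angles in rad, forces in N, time in s.
With the tool pointing down it reaches from about 0.275 to 0.725 m from the base axis. Payload 5.6 kg.
Tool frame: the origin (TCP) lies midway between the tips of the shut fingers; the grasp point (between the pads) lies 19 mm behind it; y points along the fingers, z is the direction in which the jaws open and shut, and the axes are right-handed (so a half turn about y gives the same grasp; the last joint's range is limited). The gripper opens to 85 mm and grips with 20 to 120 N. Pads are 22 mm wide; open, the fingers measure 114 mm over their backs; the gripper's body (76 mm by 85 mm) begins 54 mm behind the grasp point. The pads swing forward as they close: fully open they stand 13 mm farther back than shut.
Start: joints at [1.456, 0.255, 0.108, 0, -1.424, -0.285], TCP at [0.214, 0.507, 0.231] pointing down, gripper open.
Joint ranges: [-2.95, 2.95], [-1.21, 1.97], [-1.09, 1.5], [-2.87, 1.71], [-2.94, -0.07], [-3.05, 3.05]. Speed limits (rad/s): [2.57, 2.57, 3.14, 3.14, 3.14, 3.14].

INTERFACE

Orientations are given as a 3x3 rotation matrix whose columns are the frame's x, y, z axes.
In Python, from plant import bot, viewer gives the robot as it stands.
- The arm moves only by the shell command python3 -m pendant 'ROWS' [FORCE]. ROWS is JSON, a list of rows, each a list of 7 numbers: the shift along the tool's x, y, z in mm, then the turn, a rotation vector about the tool's x, y, z in degrees, then the finger opening in mm, from 0 to 85.4. A call has 1 to 12 rows; each row shifts and turns the commanded pose from where the row before left it, along the tool's axes as they then stand; what a row does not reach is not made up. A row lasts 1/12 s, in which the tool goes at most 41.7 mm and 7.16 degrees, less where a joint would pass 70% of its speed; a pose out of reach is approached as far as the arm can. A call with a gripper value outside its range is refused whole. The fingers move at their own pace and stop on an object; FORCE is the grip in N (left out, the last holds). Time passes only in rows, so rows that do not move let the fingers close. It gives the time, the measured TCP pose, the force and the opening at its end, in the units of the state.
- bot.get_state(): the state, without advancing time (a new reading comes with each control period).
- viewer.read_camera(name): name is "scene" or "top"; returns a dict with "frame" (420x560x3 uint8, red, green, blue), "fovy" (degrees; the focal length in pixels is half the picture's height over the tangent of half this angle, whatever the lens; pixels are square), "cx", "cy" (the principal point, pixels), "origin" and "attitude" of the camera in the world. Camera axes: x right, y up, looking along -z (the intrinsics and any distortion apply to the point x, -y, -z); pixel columns grow to the right and rows downward; lengths in m; the calibration is good to about 2 mm. A picture is of the moment at which its call begins. There is no depth.
- bot.job_done(): hands the job in, once; it reports no verdict.
The state is a dict: "clock": time; "joints": joint angles; "joint_vel": joint speeds; "tau": joint torques, N m; "eef_pos": TCP position; "eef_rot": TCP orientation; "force": force on the tool from outside, world axes, zero at the start; "ft_torque": the same for the moment, N m; "gripper_width": opening from 0.0 (shut) to 1.0 (fully open).
Only numpy, scipy, OpenCV 4.12 (cv2) and the standard library are available. Lean on these libraries where they do the work, as an engineer would, in place of code of your own. Each camera call takes 0.05 s, during which the arm holds its last target.

## Working session

There is one attempt and no reset: what is moved stays moved. The work goes in short steps, Python scripts to look and compute and a shell command to move; the robot and the scene stay as the last step left them, time stands still between calls to the robot, and variables do not carry over. Pictures are saved under pics/ and viewed, and the job is handed in when it is done.

```bash
ls; mkdir -p pics
python3 - <<'E'
from plant import bot, viewer
import cv2, numpy as np
s=bot.get_state()
print(s)
for n in ("scene","top"):
    c=viewer.read_camera(n)
    print(n,{k:v for k,v in c.items() if k!="frame"})
    cv2.imwrite(f"pics/{n}0.png",cv2.resize(c["frame"][:,:,::-1],(800,600),interpolation=cv2.INTER_CUBIC))
    np.save(f"pics/{n}0.npy",c["frame"])
E
```

```text
pics
{'clock': 0.0, 'joints': array([ 1.45560804e+00,  2.55743255e-01,  1.06937540e-01, -4.60215706e-04,
       -1.42388873e+00, -2.84601574e-01]), 'joint_vel': array([-0.00108704, -0.00045644, -0.00032535,  0.00193654, -0.00069064,
       -0.00132856]), 'tau': array([ 1.73886824e-04, -3.86631703e+01,  2.37937957e+01,  5.36502197e+00,
       -6.12038057e-03, -1.31773291e-05]), 'eef_pos': array([0.21382811, 0.50616975, 0.23037347]), 'eef_rot': array([[-9.21116448e-01, -6.70397671e-04, -3.89286578e-01],
       [ 3.89287143e-01, -1.83320072e-03, -9.21114629e-01],
       [-9.61273330e-05, -9.99998095e-01,  1.94956853e-03]]), 'force': array([-0.2283621 ,  0.15169522, -0.0318847 ]), 'ft_torque': array([ 0.04161955, -0.06451582, -0.01580142]), 'gripper_width': 0.9986841602001122}
scene {'fovy': 47.42642436680013, 'cx': 284.9396045523789, 'cy': 203.2123129667828, 'origin': array([-0.75892695,  0.73883054,  0.85349042]), 'attitude': array([[-0.54698601,  0.34454844, -0.76294999],
       [-0.83711771, -0.2182134 ,  0.50161425],
       [ 0.00634449,  0.91305492,  0.40778727]])}
top {'fovy': 52.26106241472945, 'cx': 281.0684652392103, 'cy': 212.93579942901601, 'origin': array([ 0.33942152, -0.11453541,  1.54311144]), 'attitude': array([[ 0.01138819,  0.98897467, -0.14764623],
       [-0.99973538,  0.0142125 ,  0.01808802],
       [ 0.01998701,  0.14740117,  0.98887482]])}
```

View pics/scene0.png

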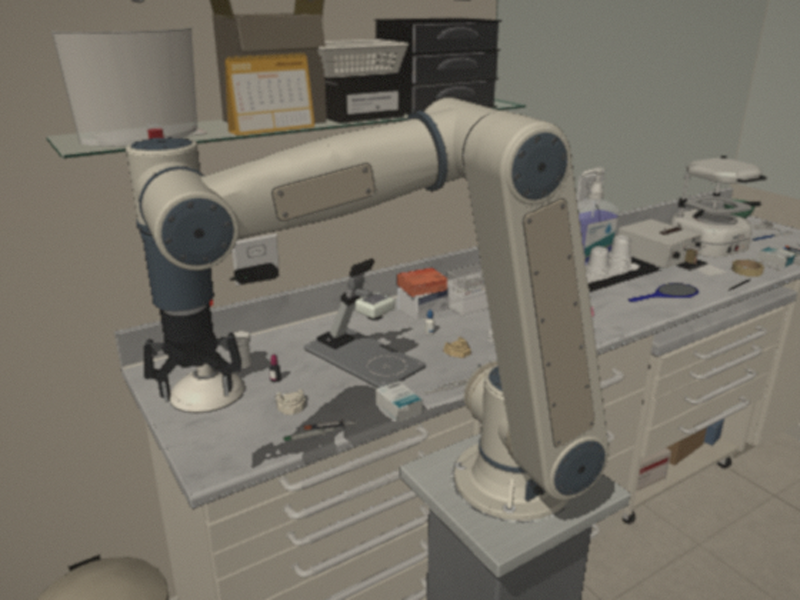

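View pics/top0.png

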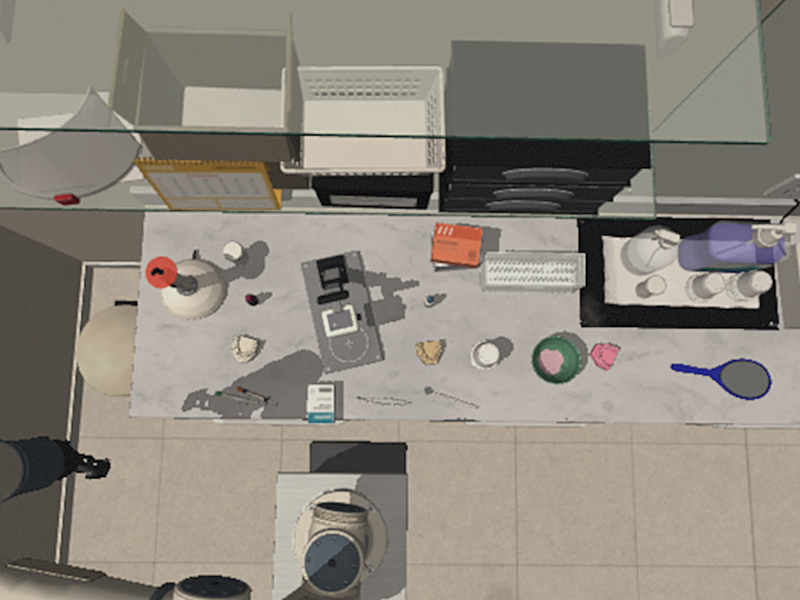

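```bash
cat > h.py <<'E'
import numpy as np, cv2
from plant import bot, viewer
def load(n):
    return viewer.read_camera(n)
def crop(c,x0,y0,w,h,k,name):
    im=c["frame"][y0:y0+h,x0:x0+w,::-1]
    cv2.imwrite("pics/"+name,cv2.resize(im,(w*k,h*k),interpolation=cv2.INTER_CUBIC))
def ray(c,u,v):
    f=c["frame"].shape[0]/2/np.tan(np.radians(c["fovy"])/2)
    d=np.array([(u-c["cx"])/f,-(v-c["cy"])/f,-1.])
    return c["origin"],c["attitude"]@d
def at(c,u,v,z):
    o,d=ray(c,u,v); return o+d*(z-o[2])/d[2]
def proj(c,p):
    f=c["frame"].shape[0]/2/np.tan(np.radians(c["fovy"])/2)
    q=c["attitude"].T@(np.array(p)-c["origin"]); return np.array([c["cx"]+f*q[0]/-q[2],c["cy"]+f*q[1]/q[2]])
E
python3 - <<'E'
from h import *
c=load("top")
crop(c,95,155,130,135,6,"t1.png")
crop(c,200,165,130,130,6,"t2.png")
s=load("scene")
crop(s,80,210,130,100,6,"s1.png")
crop(s,200,170,130,110,6,"s2.png")
E
```

```text
(no output)
```

View pics/t1.png

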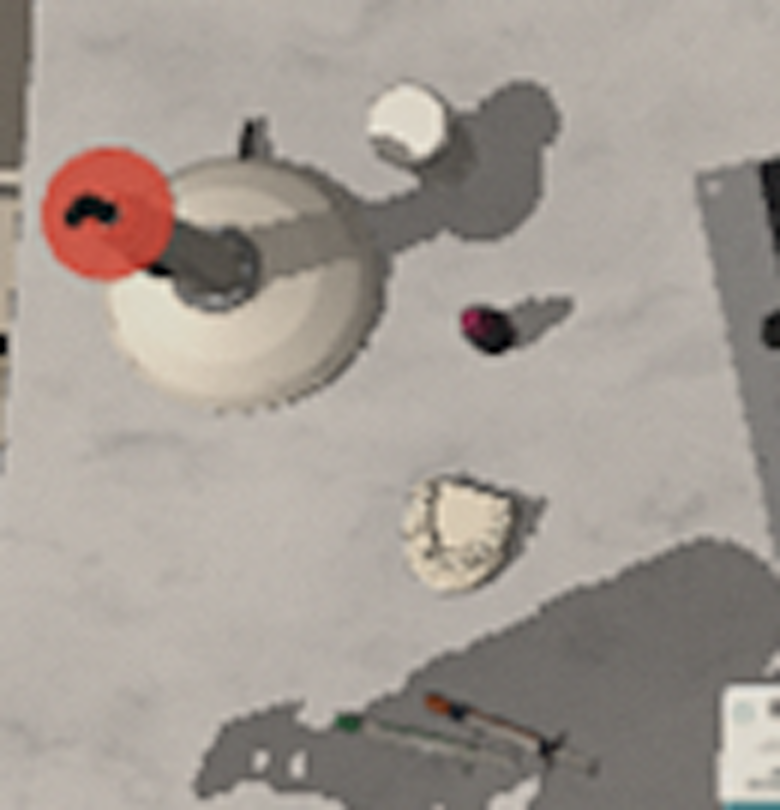

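View pics/t2.png

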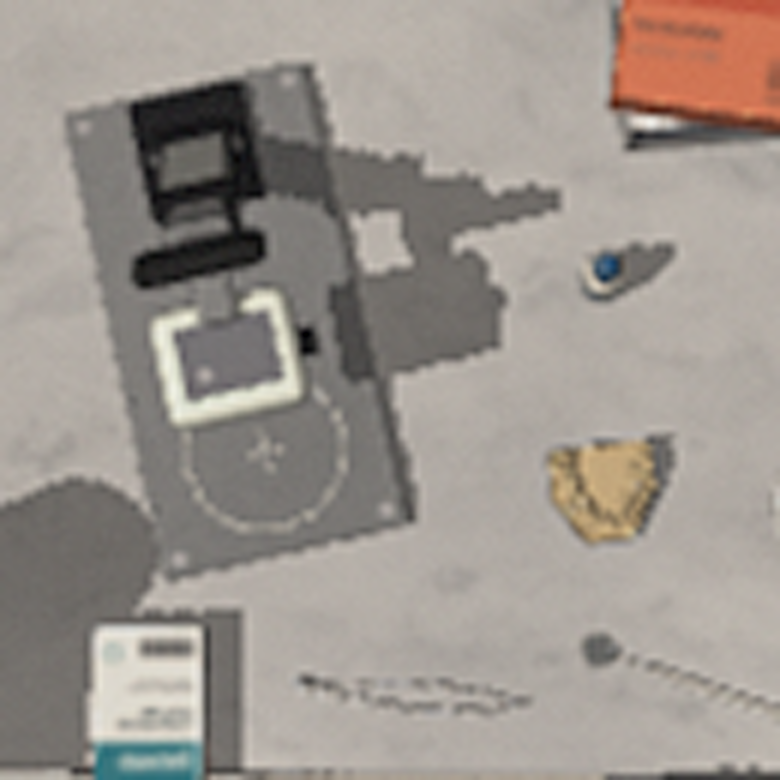

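View pics/s1.png

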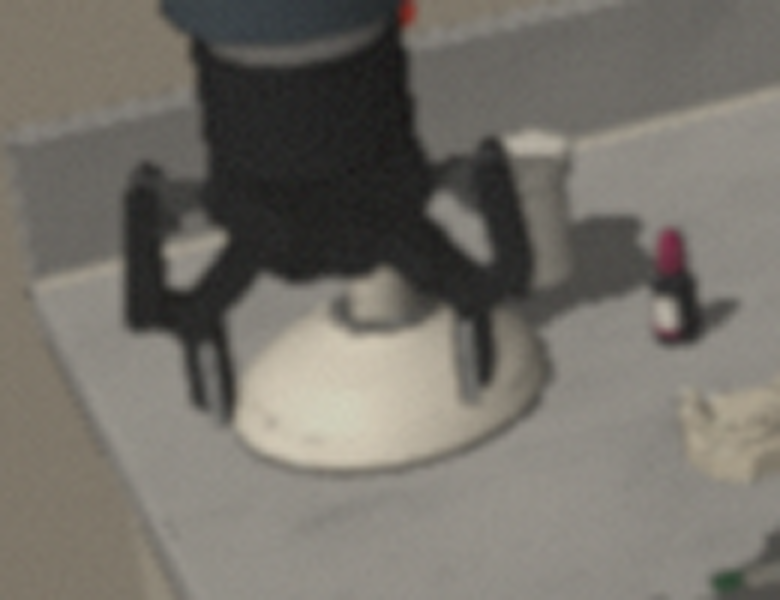

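View pics/s2.png

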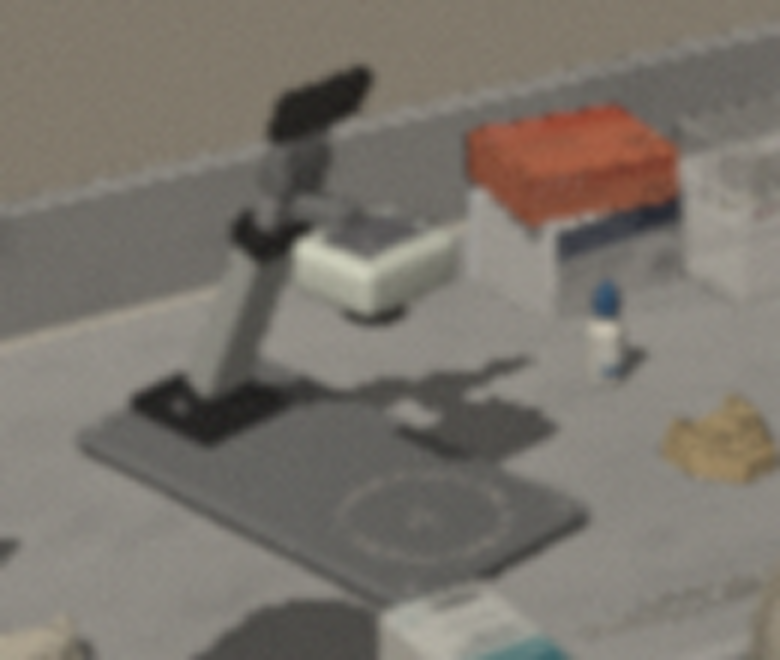

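Run:
```python
from h import *
def avg(n,k=4):
    c=viewer.read_camera(n); f=c["frame"].astype(float)
    for _ in range(k-1): f+=viewer.read_camera(n)["frame"]
    c["frame"]=(f/k).round().astype(np.uint8); return c
c=avg("top"); s=avg("scene")
import pickle; pickle.dump((c,s),open("cal0.pkl","wb"))
def z(c,x,y,w=26):
    im=c["frame"][y:y+w,x:x+w,::-1]; return cv2.resize(im,(390,390),interpolation=cv2.INTER_CUBIC)
def row(c,l): return np.hstack([z(c,*a) for a in l])
cv2.imwrite("pics/casts.png",np.vstack([row(c,[(158,230),(288,233)]),row(s,[(190,265,),(308,230)])]) [:780:,:])
cv2.imwrite("pics/castsA.png",row(c,[(158,230),(288,233)])); cv2.imwrite("pics/castsB.png",row(s,[(190,265,),(308,230)]))
```

```text
(no output)
```

View pics/castsA.png

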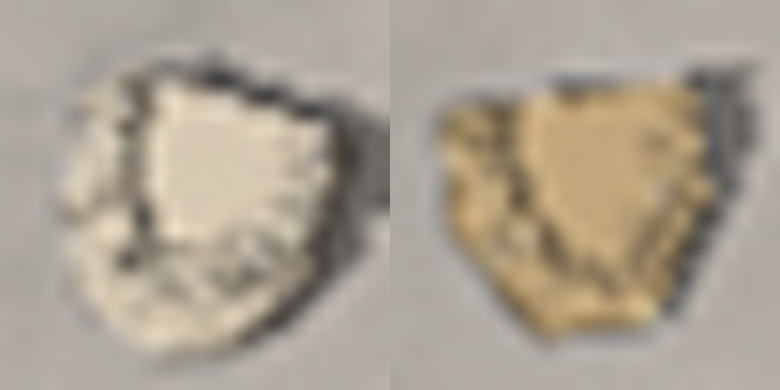

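View pics/castsB.png

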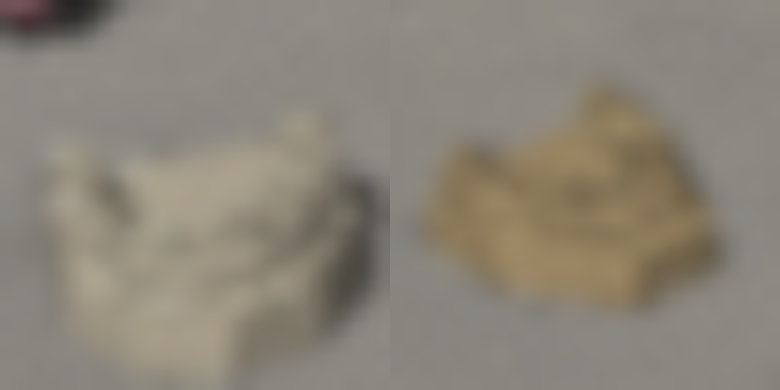

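Run:
```python
from h import *
import pickle
from scipy.optimize import least_squares
c,s=pickle.load(open("cal0.pkl","rb"))
def px(X,Y,k,x0,y0): return ((X+.5)/k-.5+x0,(Y+.5)/k-.5+y0)
T=lambda X,Y:px(X,Y,6,200,165)
obs=[(c,T(70,115),(228,75,14)),(c,T(310,68),(228,-75,14)),(c,T(412,520),(-62,-75,14)),(c,T(165,578),(-62,75,14)),(c,T(265,452),(0,0,14)),
(s,T(80,440+30),(228,75,14)),(s,T(422,518+30),(0,0,14)),(s,T(588,515+30),(-62,-75,14))]
# scene crop origin is (200,170): 5px*6=30 offset
def R(p): 
    a=p[2]; return np.array([[np.cos(a),-np.sin(a),0],[np.sin(a),np.cos(a),0],[0,0,1]])
def W(p,q): return R(p)@(np.array(q)/1e3)+[p[0],p[1],0]
def res(p): return np.concatenate([proj(k,W(p,q))-uv for k,uv,q in obs])
for k,uv,q in obs: print(at(k,*uv,.014).round(4))
r=least_squares(res,[.36,.05,.2]); print(r.x, np.degrees(r.x[2])); print(r.fun.reshape(-1,2).round(2))
p=r.x
np.save("stand.npy",p)
# draw overlays
for k,n in ((c,"top"),(s,"scene")):
    x0,y0=(200,165)
    im=cv2.resize(k["frame"][y0:y0+120,x0:x0+130,::-1],(780,720),interpolation=cv2.INTER_CUBIC)
    def d(q,col):
        u=(proj(k,W(p,q))-[x0,y0]+.5)*6-.5; cv2.circle(im,tuple(u.round().astype(int)),3,col,-1)
    for q in [(228,75,14),(228,-75,14),(-62,-75,14),(-62,75,14),(0,0,14)]: d(q,(0,0,255))
    for t in np.linspace(0,6.28,24): d((47*np.cos(t),47*np.sin(t),14),(0,255,0))
    a=np.array([-.423,0,.906])
    for t in (167,): 
        for w in(-18,18): d(np.array([189,w,14])+a*t,(255,0,0))
    d((0,0,113),(255,0,255))
    for xx in(-32,32):
        for yy in (-38,38):
            for zz in (129,161): d((xx,yy,zz),(255,255,0))
    cv2.imwrite(f"pics/ov_{n}.png",im)
```

```text
[0.6714 0.1127 0.014 ]
[ 0.7029 -0.032   0.014 ]
[ 0.4291 -0.0984  0.014 ]
[0.3931 0.0469 0.014 ]
[ 0.4684 -0.0103  0.014 ]
[0.656  0.1197 0.014 ]
[ 0.466  -0.0059  0.014 ]
[ 0.4174 -0.0884  0.014 ]
[ 0.46763556 -0.01003334  0.23032704] 13.196767132232019
[[-0.64 -0.3 ]
 [-0.24 -1.02]
 [-0.36  1.31]
 [-0.58  0.82]
 [-0.08  0.2 ]
 [-0.79 -2.17]
 [ 0.76 -0.53]
 [ 0.93 -1.55]]
```

View pics/ov_top.png

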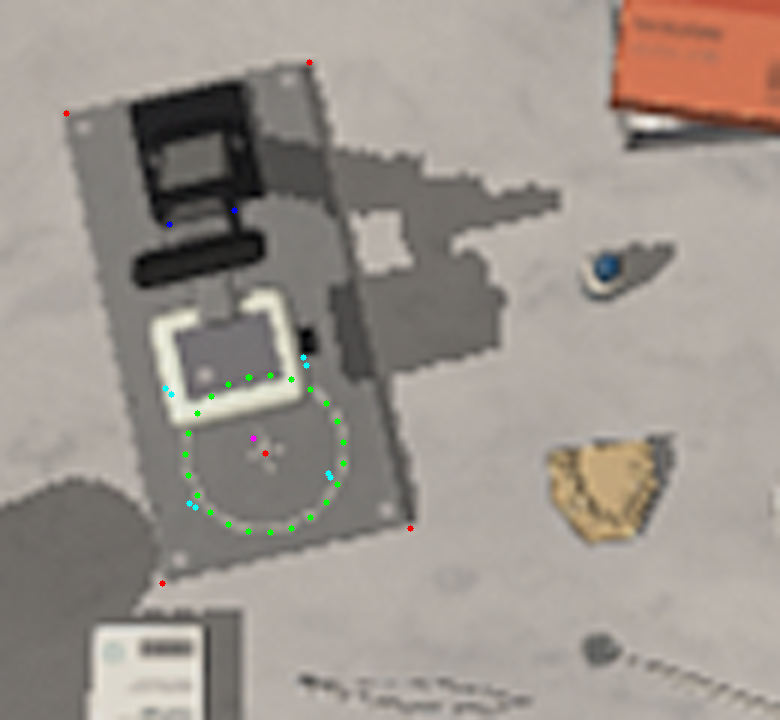

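View pics/ov_scene.png

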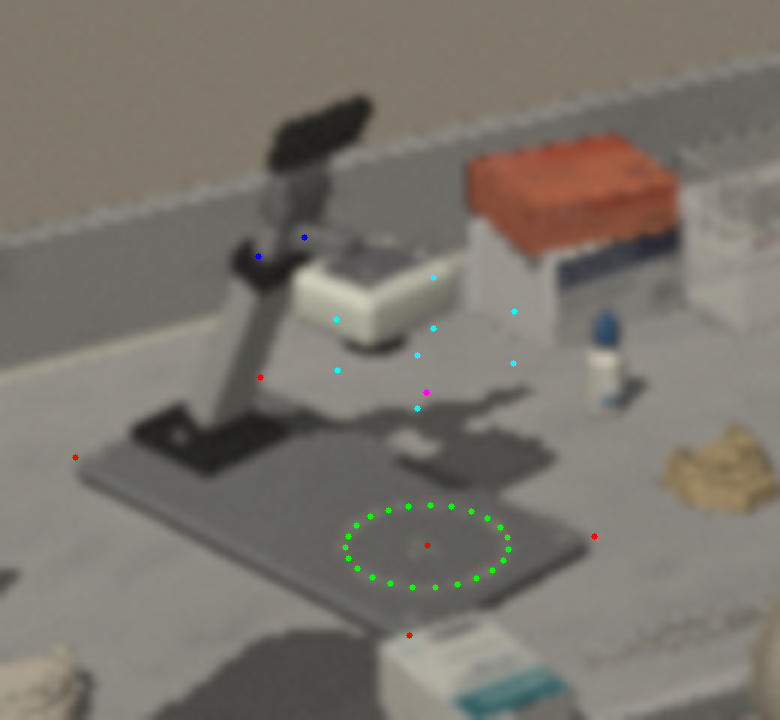

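Run:
```python
from h import *
import pickle
c,s=pickle.load(open("cal0.pkl","rb"))
def big(c,x,y,w,h,k,n):
    cv2.imwrite("pics/"+n,cv2.resize(c["frame"][y:y+h,x:x+w,::-1],(w*k,h*k),interpolation=cv2.INTER_CUBIC))
big(c,280,225,80,50,10,"m_top.png")
big(s,240,180,60,50,12,"m_grip.png")
big(s,290,200,80,60,10,"m_sc.png")
```

```text
(no output)
```

View pics/m_top.png

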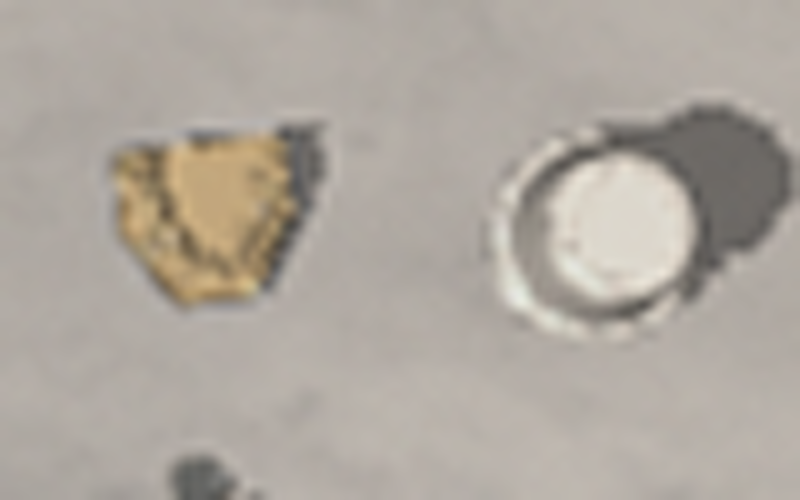

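View pics/m_grip.png

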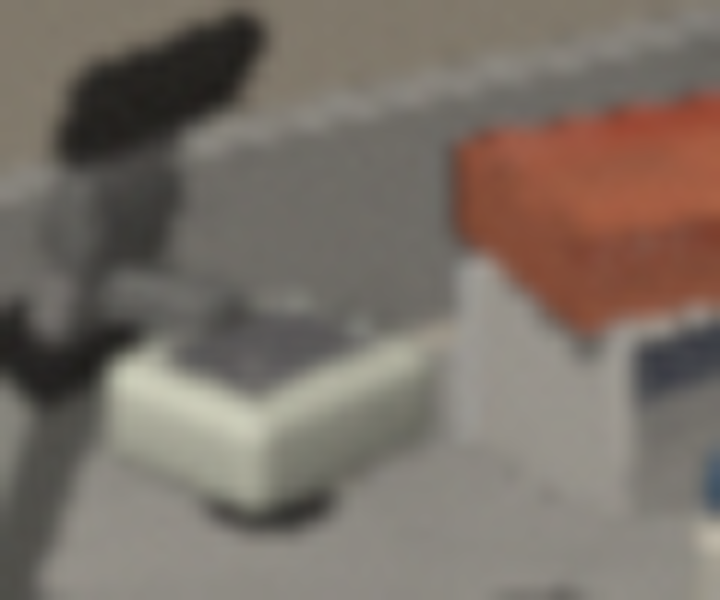

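View pics/m_sc.png

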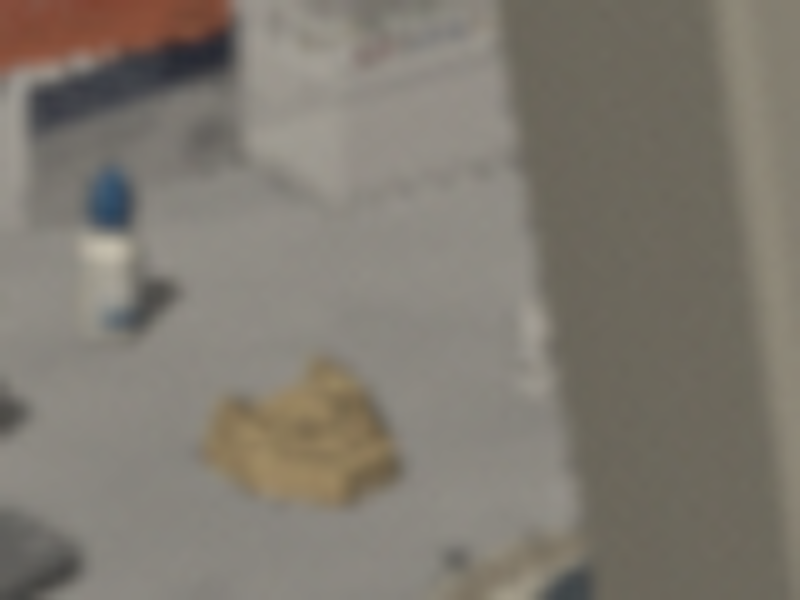

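Run:
```python
from h import *
import pickle
c,s=pickle.load(open("cal0.pkl","rb"))
def P(X,Y,k,x0,y0): return ((X+.5)/k-.5+x0,(Y+.5)/k-.5+y0)
T=lambda X,Y:P(X,Y,10,280,225); S=lambda X,Y:P(X,Y,10,290,200)
for n,uv,z in [("frontL0",T(185,305),0),("frontR0",T(262,290),0),("heelL",T(112,158),.02),("heelR",T(285,135),.02),("wL",T(112,165),.02),("wR",T(295,200),.02),
 ("cuprimN",T(492,230),0),("cuprimS",T(600,340),0),("cuptop",T(622,225),.084)]:
    print(n,at(c,*uv,z).round(4))
print("sc frontR0",at(s,*S(343,505),0).round(4),"frontL0",at(s,*S(245,490),0).round(4), "bottle base",at(s,*S(105,335),0).round(4))
print("bottle top",at(c,*P(605,266,6,200,165),.068).round(4))
# grip triangulation: middle of grip top/bottom
def tri(a,b):
    (o1,d1),(o2,d2)=a,b
    A=np.stack([d1,-d2],1); t=np.linalg.lstsq(A,o2-o1,rcond=None)[0]
    p1,p2=o1+d1*t[0],o2+d2*t[1]; return (p1+p2)/2,np.linalg.norm(p1-p2)
g,e=tri(ray(c,*P(200,258,6,200,165)),ray(s,*P(162,88,12,240,180)))
print("grip",g.round(4),e)
p=np.load("stand.npy"); a=p[2]; R=np.array([[np.cos(a),-np.sin(a),0],[np.sin(a),np.cos(a),0],[0,0,1]])
l=R.T@(g-[p[0],p[1],0]); print("stand frame",l.round(4))
ax=np.array([-.423,0,.906]); print("along", (l-[.189,0,.014])@ax, "perp",(l-[.189,0,.014])-ax*((l-[.189,0,.014])@ax))
```

```text
frontL0 [ 0.4176 -0.2056  0.    ]
frontR0 [ 0.4233 -0.2333  0.    ]
heelL [ 0.4685 -0.178   0.02  ]
heelR [ 0.4775 -0.2398  0.02  ]
wL [ 0.466  -0.1781  0.02  ]
wR [ 0.4544 -0.2434  0.02  ]
cuprimN [ 0.446  -0.3163  0.    ]
cuprimS [ 0.4069 -0.3551  0.    ]
cuptop [ 0.4424 -0.3499  0.084 ]
sc frontR0 [ 0.4175 -0.2034  0.    ] frontL0 [ 0.4453 -0.1802  0.    ] bottle base [ 0.5715 -0.2063  0.    ]
bottle top [ 0.5748 -0.2089  0.068 ]
grip [0.5474 0.0092 0.2465] 0.00036602604609626036
stand frame [0.082  0.0005 0.2465]
along 0.25587355604094836 perp [0.00125463 0.00054798 0.00065214]
```

```bash
cat >> h.py <<'E'
from scipy.spatial.transform import Rotation as Ro
def Rz(a): return Ro.from_euler('z',a).as_matrix()
SP=np.load("stand.npy"); RS=Rz(SP[2])
def SW(q): return RS@(np.array(q)/1e3)+[SP[0],SP[1],0]
def rot_yz(y,z):
    y=np.array(y,float);z=np.array(z,float);y/=np.linalg.norm(y);z-=y*(y@z);z/=np.linalg.norm(z)
    return np.stack([np.cross(y,z),y,z],1)
AX=np.array([-.4226,0,.9063])
RG=rot_yz(RS@-AX, RS@np.array([-.9063,0,-.4226]))
def mast(al): return SW(np.array([189,0,14])+AX*al)
def plan(p,R,st=None):
    st=st or bot.get_state(); p0,R0=st["eef_pos"],st["eef_rot"]
    d=np.array(p)-p0
    print("clock %.2f"%st["clock"],"at",p0.round(4),"to",np.round(p,4),"j",st["joints"].round(2))
    print("shift now-tool mm",(R0.T@d*1e3).round(1),"| after-turn tool",(np.array(R).T@d*1e3).round(1),"world",(d*1e3).round(1))
    print("turn deg (tool)",np.degrees(Ro.from_matrix(R0.T@R).as_rotvec()).round(2),"F",st["force"].round(1),"w",round(st["gripper_width"]*85.4,1))
E
python3 - <<'E'
from h import *
plan(mast(330),RG); print(RG.round(3))
import pickle
c,s=pickle.load(open("cal0.pkl","rb"))
print("lamp head",at(c,112,190,.265).round(3)," foot", at(c,(215+.5)/6+95,(275)/6+155,.06).round(3))
E
```

```text
clock 0.60 at [0.214  0.5066 0.2313] to [0.5159 0.0013 0.3131] j [ 1.46  0.26  0.11 -0.   -1.42 -0.28]
shift now-tool mm [-474.7  -81.8  348. ] | after-turn tool [-560.9    1.3 -196.3] world [ 301.8 -505.3   81.8]
turn deg (tool) [-23.12  53.01  11.75] F [ 1.  -0.4  0.2] w 85.2
[[-0.228  0.411 -0.882]
 [ 0.974  0.096 -0.207]
 [ 0.    -0.906 -0.423]]
lamp head [0.593 0.373 0.265]  foot [0.596 0.383 0.06 ]
```

```bash
python3 -m pendant '[[-28,-8,20,0,0,0,50],[-28,-8,20,0,0,0,50],[-28,-8,20,0,0,0,50],[-28,-8,20,0,0,0,50],[-28,-8,20,0,0,0,50],[-28,-8,20,0,0,0,50],[-28,-8,20,0,0,0,50],[-28,-8,20,0,0,0,50]]'
python3 -m pendant '[[-28,-6,20,0,0,0,50],[-28,-6,20,0,0,0,50],[-28,-6,20,0,0,0,50],[-28,-6,20,0,0,0,50],[-28,-6,20,0,0,0,50],[-28,-6,20,0,0,0,50],[-28,-6,20,0,0,0,50],[0,0,0,0,0,0,50]]'
python3 -c "
from h import *
plan(mast(330),RG)"
```

```text
clock: 1.27
eef_pos: [0.3586, 0.2705, 0.296]
eef_rot: [[-0.921, 0.0, -0.389], [0.389, 0.001, -0.921], [-0.0, -1.0, -0.001]]
force: [1.4, 0.2, 1.0]
gripper_width: 0.583
clock: 1.93
eef_pos: [0.4864, 0.0625, 0.338]
eef_rot: [[-0.919, 0.001, -0.394], [0.394, -0.002, -0.919], [-0.002, -1.0, 0.001]]
force: [-0.9, 0.5, -0.6]
gripper_width: 0.585
clock 1.93 at [0.4864 0.0625 0.338 ] to [0.5159 0.0013 0.3131] j [ 0.45  0.13  0.21  0.   -1.66  0.72]
shift now-tool mm [-51.2  25.   44.7] | after-turn tool [-66.4  28.8  -2.8] world [ 29.5 -61.3 -24.9]
turn deg (tool) [-23.14  52.75  11.57] F [-0.9  0.5 -0.6] w 49.9
```

```bash
python3 -m pendant '[[0,0,0,-2.6,5.9,1.3,50],[0,0,0,-2.6,5.9,1.3,50],[0,0,0,-2.6,5.9,1.3,50],[0,0,0,-2.6,5.9,1.3,50],[0,0,0,-2.6,5.9,1.3,50],[0,0,0,-2.6,5.9,1.3,50],[0,0,0,-2.6,5.9,1.3,50],[0,0,0,-2.6,5.9,1.3,50],[0,0,0,-2.4,5.6,1.2,50],[0,0,0,0,0,0,50]]'
python3 -c "
from h import *
plan(mast(310),RG)"
```

```text
clock: 2.77
eef_pos: [0.4824, 0.0666, 0.3368]
eef_rot: [[-0.229, 0.412, -0.882], [0.973, 0.101, -0.206], [0.004, -0.906, -0.424]]
force: [0.1, -1.3, -1.2]
gripper_width: 0.584
clock 2.77 at [0.4824 0.0666 0.3368] to [0.5241 0.0032 0.295 ] j [ 0.56 -0.2  -0.24  0.15 -1.12 -0.37]
shift now-tool mm [-71.4  48.6  -6. ] | after-turn tool [-71.2  48.9  -6. ] world [ 41.7 -63.4 -41.8]
turn deg (tool) [ 0.09 -0.04  0.25] F [ 0.1 -1.3 -1.2] w 49.9
```

```bash
python3 -m pendant '[[-24,0,-2,0,0,0,50],[-24,0,-2,0,0,0,50],[-23,0,-2,0,0,0,50],[0,25,0,0,0,0.2,50],[0,24,0,0,0,0,50],[0,0,0,0,0,0,50],[0,0,0,0,0,0,50]]'
python3 - <<'E'
from h import *
plan(mast(239),RG)
s=load("scene"); crop(s,230,110,100,75,8,"g1.png"); c=load("top"); crop(c,200,140,100,75,8,"g2.png")
st=bot.get_state(); print(proj(s,st["eef_pos"]),proj(c,st["eef_pos"]))
E
```

```text
clock: 3.35
eef_pos: [0.5259, 0.0036, 0.2942]
eef_rot: [[-0.233, 0.408, -0.883], [0.972, 0.096, -0.212], [-0.002, -0.908, -0.42]]
force: [-1.1, -0.7, 1.7]
gripper_width: 0.585
clock 3.35 at [0.5259 0.0036 0.2942] to [0.5533 0.0101 0.2306] j [ 0.34 -0.1  -0.23  0.05 -1.01 -0.12]
shift now-tool mm [-0.  69.5  1.2] | after-turn tool [ 0.  69.5  1.4] world [ 27.4   6.4 -63.6]
turn deg (tool) [-0.19  0.29  0.03] F [-1.1 -0.7  1.7] w 50.0
[257.18338406 174.40623046] [233.00087161 211.88936392]
```

View pics/g1.png

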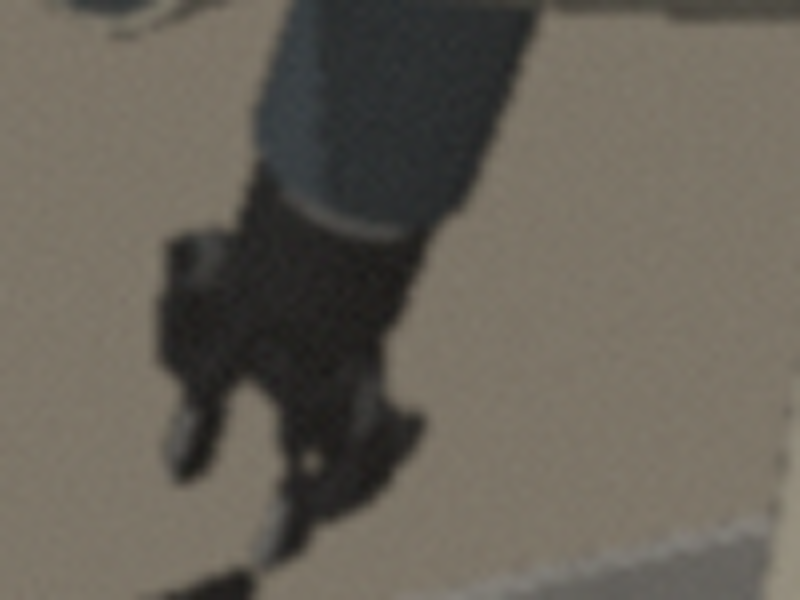

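View pics/g2.png

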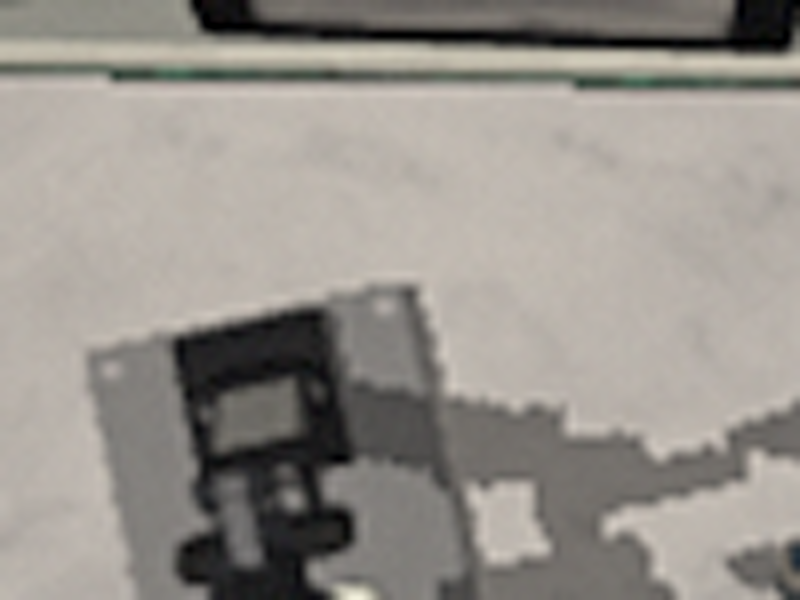

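```bash
python3 -m pendant '[[0,20,0.4,0,0,0,50],[0,20,0.4,0,0,0,50],[0,15,0.4,0,0,0,50],[0,14,0,0,0,0,50],[0,0,0,0,0,0,50],[0,0,0,0,0,0,50]]'
python3 - <<'E'
from h import *
plan(mast(239),RG)
s=load("scene"); crop(s,220,130,100,75,8,"g3.png"); c=load("top"); crop(c,190,165,100,75,8,"g4.png")
E
```

```text
clock: 3.95
eef_pos: [0.5537, 0.0106, 0.2333]
eef_rot: [[-0.232, 0.412, -0.881], [0.973, 0.097, -0.211], [-0.001, -0.906, -0.424]]
force: [-0.6, -0.8, 1.1]
gripper_width: 0.582
clock 3.95 at [0.5537 0.0106 0.2333] to [0.5533 0.0101 0.2306] j [ 0.33 -0.02 -0.31  0.06 -0.84 -0.12]
shift now-tool mm [-0.4  2.3  1.6] | after-turn tool [-0.4  2.3  1.6] world [-0.4 -0.5 -2.7]
turn deg (tool) [0.06 0.24 0.04] F [-0.6 -0.8  1.1] w 49.7
```

View pics/g3.png

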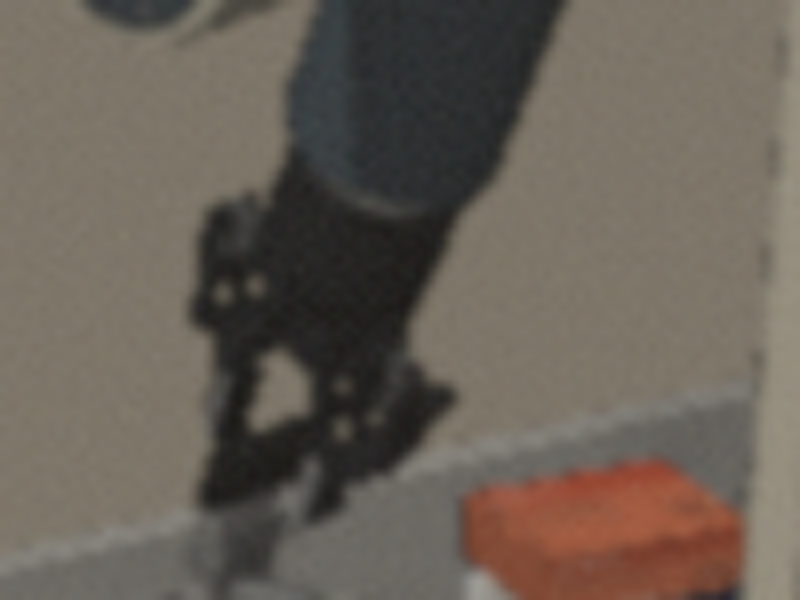

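View pics/g4.png

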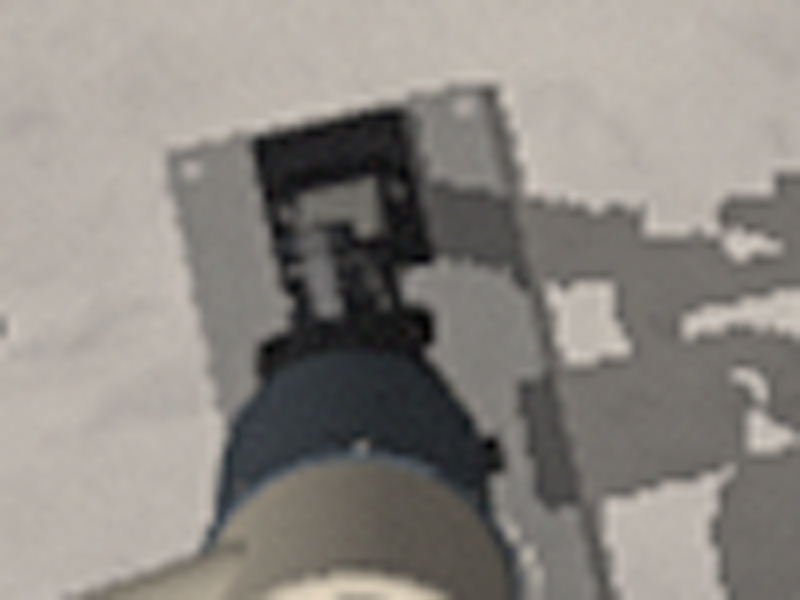

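```bash
python3 -m pendant '[[0,2,1.5,0,0,0,50],[0,0,0,0,0,0,8],[0,0,0,0,0,0,8],[0,0,0,0,0,0,8],[0,0,0,0,0,0,8],[0,0,0,0,0,0,8],[0,0,0,0,0,0,8],[0,0,0,0,0,0,8]]' 80
python3 - <<'E'
from h import *
plan(mast(239),RG)
E
```

```text
clock: 4.72
eef_pos: [0.5547, 0.0106, 0.2316]
eef_rot: [[-0.232, 0.416, -0.879], [0.973, 0.098, -0.211], [-0.002, -0.904, -0.427]]
force: [5.2, 1.8, 1.7]
gripper_width: 0.154
clock 4.72 at [0.5547 0.0106 0.2316] to [0.5533 0.0101 0.2306] j [ 0.33 -0.02 -0.32  0.06 -0.83 -0.12]
shift now-tool mm [-0.2  0.3  1.7] | after-turn tool [-0.2  0.3  1.7] world [-1.3 -0.5 -1. ]
turn deg (tool) [0.27 0.26 0.01] F [5.2 1.8 1.7] w 13.1
```

```bash
python3 -m pendant '[[0,-4,0,0,0,0,8],[0,-8,0,0,0,0,8],[0,-10,0,0,0,0,8],[0,-10,0,0,0,0,8],[0,-10,0,0,0,0,8],[0,-10,0,0,0,0,8]]'
python3 -m pendant '[[0,-10,0,0,0,0,8],[0,-10,0,0,0,0,8],[0,-10,0,0,0,0,8],[0,-8,0,0,0,0,8],[0,-4,0,0,0,0,8],[0,-2,0,0,0,0,8],[0,0,0,0,0,0,8]]'
python3 - <<'E'
from h import *
plan(mast(349),RG)
E
```

```text
clock: 5.22
eef_pos: [0.5336, 0.0054, 0.2778]
eef_rot: [[-0.232, 0.415, -0.88], [0.973, 0.097, -0.211], [-0.002, -0.905, -0.426]]
force: [16.0, -1.6, -7.7]
gripper_width: 0.155
clock: 5.8
eef_pos: [0.5175, 0.0014, 0.313]
eef_rot: [[-0.231, 0.413, -0.881], [0.973, 0.096, -0.211], [-0.002, -0.906, -0.424]]
force: [42.8, -4.4, -28.6]
gripper_width: 0.152
clock 5.80 at [0.5175 0.0014 0.313 ] to [ 0.5081 -0.0006  0.3303] j [ 0.34 -0.12 -0.2   0.05 -1.06 -0.12]
shift now-tool mm [  0.2 -19.7   1.4] | after-turn tool [  0.3 -19.7   1.5] world [-9.5 -2.  17.3]
turn deg (tool) [ 0.06  0.23 -0.05] F [ 42.8  -4.4 -28.6] w 13.0
```

```bash
python3 -m pendant '[[0,0,-1.5,0,0,0,8],[0,0,0,0,0,0,8]]'
python3 - <<'E'
from h import *
plan(mast(349),RG)
st=bot.get_state(); print("tool F",(st["eef_rot"].T@st["force"]).round(1), "tool M",(st["eef_rot"].T@st["ft_torque"]).round(2))
s=load("scene"); crop(s,200,120,110,90,7,"g5.png"); c=load("top"); crop(c,190,165,100,75,8,"g6.png")
E
```

```text
clock: 5.97
eef_pos: [0.5176, 0.0014, 0.3131]
eef_rot: [[-0.231, 0.41, -0.882], [0.973, 0.095, -0.211], [-0.002, -0.907, -0.421]]
force: [34.7, -5.3, -27.4]
gripper_width: 0.154
clock 5.97 at [0.5176 0.0014 0.3131] to [ 0.5081 -0.0006  0.3303] j [ 0.34 -0.12 -0.2   0.05 -1.06 -0.12]
shift now-tool mm [  0.2 -19.7   1.6] | after-turn tool [  0.2 -19.7   1.5] world [-9.5 -2.  17.2]
turn deg (tool) [-0.12  0.22 -0.04] F [ 34.7  -5.3 -27.4] w 13.1
tool F [-13.2  38.6 -18. ] tool M [-5.17 -0.45  4.37]
```

View pics/g5.png

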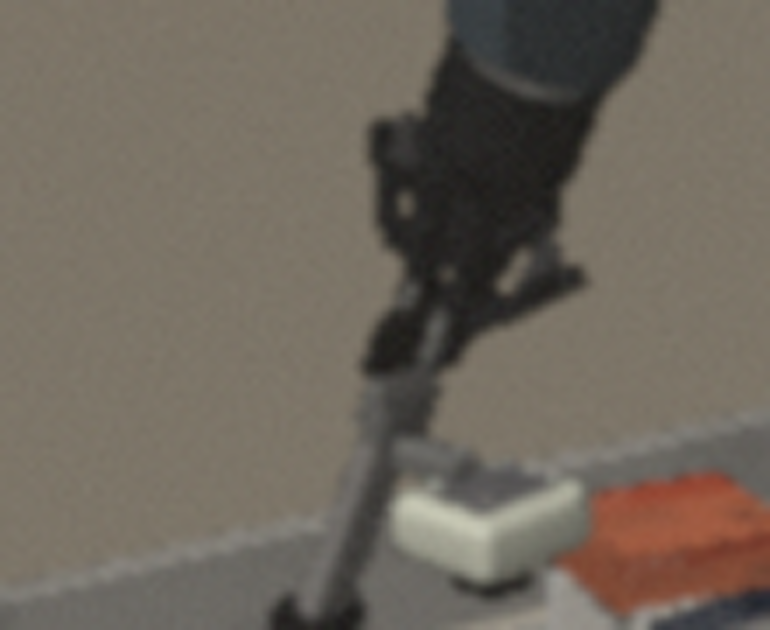

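View pics/g6.png

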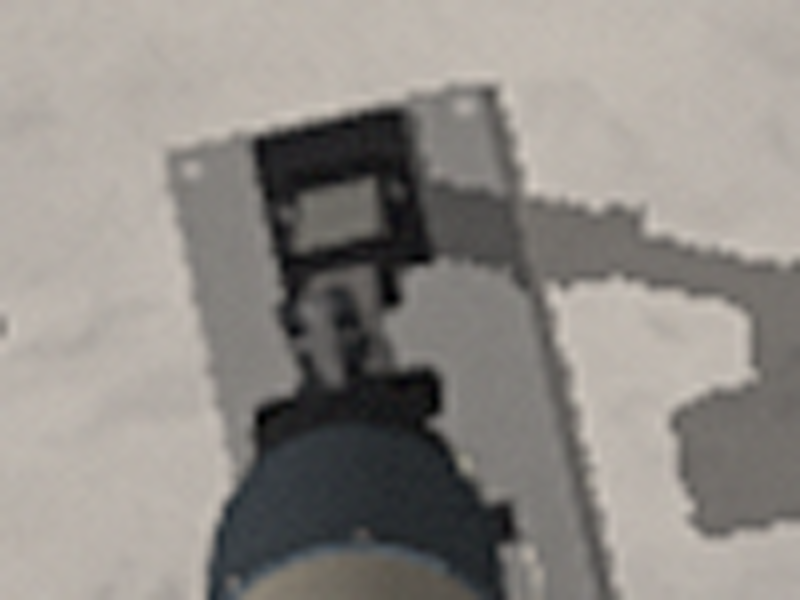

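```bash
python3 -m pendant '[[-2,0,-3,0,0,0,8],[0,-3,0,0,0,0,8],[0,-3,0,0,0,0,8],[0,-2,0,0,0,0,8]]'
python3 - <<'E'
from h import *
plan(mast(349),RG)
st=bot.get_state(); print("tool F",(st["eef_rot"].T@st["force"]).round(1), "tool M",(st["eef_rot"].T@st["ft_torque"]).round(2))
E
```

```text
clock: 6.4
eef_pos: [0.5169, 0.0014, 0.3133]
eef_rot: [[-0.232, 0.4, -0.887], [0.973, 0.098, -0.21], [0.002, -0.911, -0.412]]
force: [71.5, -2.7, -67.9]
gripper_width: 0.148
clock 6.40 at [0.5169 0.0014 0.3133] to [ 0.5081 -0.0006  0.3303] j [ 0.33 -0.12 -0.19  0.04 -1.08 -0.11]
shift now-tool mm [  0.2 -19.2   1.3] | after-turn tool [  0.1 -19.3   1.1] world [-8.9 -2.  17. ]
turn deg (tool) [-0.68  0.14  0.21] F [ 71.5  -2.7 -67.9] w 12.6
tool F [-19.4  90.2 -34.9] tool M [-10.61  -0.43   6.68]
```

```bash
python3 -m pendant '[[0,5,0,0,0,0,8],[0,6,0,0,0,0,8],[0,0,0,0,0,0,8]]'
python3 - <<'E'
from h import *
plan(mast(349),RG)
st=bot.get_state(); print("tool F",(st["eef_rot"].T@st["force"]).round(1))
def big(c,x,y,w,h,k,n):
    cv2.imwrite("pics/"+n,cv2.resize(c["frame"][y:y+h,x:x+w,::-1],(w*k,h*k),interpolation=cv2.INTER_CUBIC))
c=load("top"); big(c,215,180,40,40,18,"b1.png")
s=load("scene"); big(s,225,165,70,60,11,"b2.png")
def pt(q,k,x0,y0,kk): 
    u=proj(k,SW(q)); return ((u-[x0,y0]+.5)*kk-.5).round()
print("btn top px",pt(np.array([189,-18,14])+AX*140,c,215,180,18),"tip",pt(np.array([189,-26,14])+AX*140,c,215,180,18))
for nm,q in (("collarend",np.array([189,0,14])+AX*167),("lens out",[0,0,213]),("lens at -20",np.array([0,0,213])-AX*20)): print(nm,pt(q,s,225,165,11))
E
```

```text
clock: 6.65
eef_pos: [0.5181, 0.0015, 0.3118]
eef_rot: [[-0.232, 0.405, -0.884], [0.973, 0.098, -0.211], [0.002, -0.909, -0.417]]
force: [3.0, 5.0, -8.2]
gripper_width: 0.15
clock 6.65 at [0.5181 0.0015 0.3118] to [ 0.5081 -0.0006  0.3303] j [ 0.33 -0.12 -0.19  0.05 -1.06 -0.11]
shift now-tool mm [  0.4 -21.1   1.6] | after-turn tool [  0.3 -21.1   1.4] world [-10.   -2.   18.5]
turn deg (tool) [-0.38  0.18  0.2 ] F [ 3.   5.  -8.2] w 12.8
tool F [ 4.2  9.2 -0.3]
btn top px [430. 326.] tip [473. 317.]
collarend [241. 452.]
lens out [504. 421.]
lens at -20 [484. 468.]
```

View pics/b1.png

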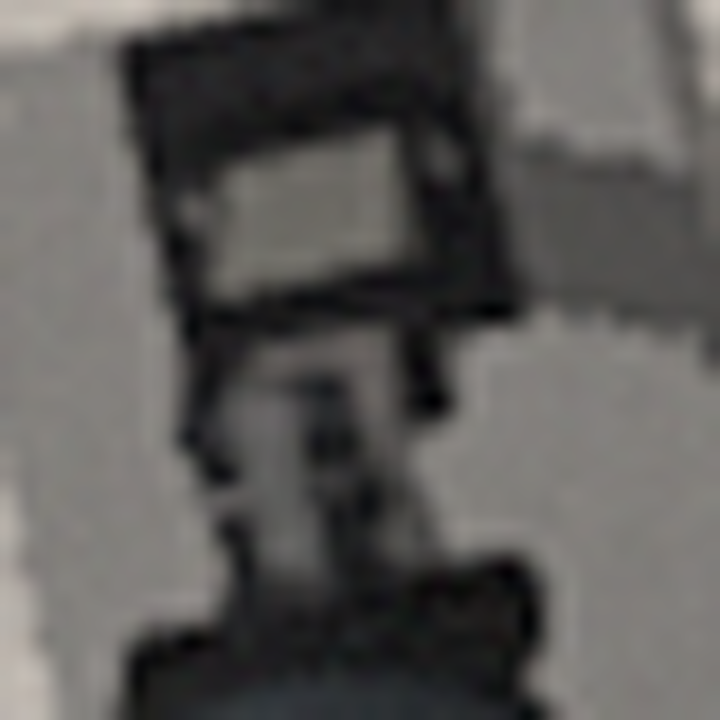

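View pics/b2.png

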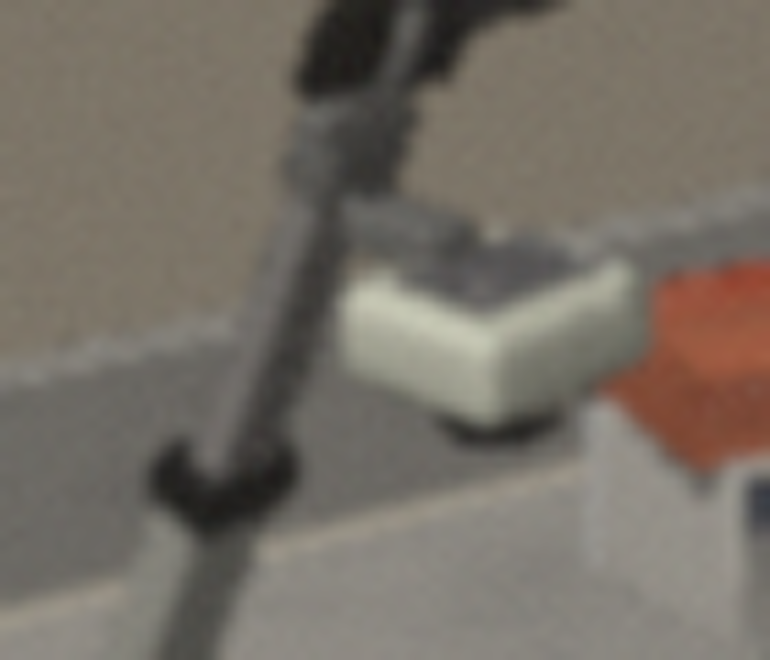

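```bash
python3 -m pendant '[[0,3,0,0,0,0,8],[0,3,0,0,0,0,8],[0,0,0,0,0,0,8]]'
python3 - <<'E'
from h import *
plan(mast(349),RG)
st=bot.get_state(); print("tool F",(st["eef_rot"].T@st["force"]).round(1))
c=load("top"); f=c["frame"][180:220,215:255,::-1].astype(float); f=np.clip((f-15)*3,0,255).astype(np.uint8)
cv2.imwrite("pics/b3.png",cv2.resize(f,(720,720),interpolation=cv2.INTER_CUBIC))
E
```

```text
clock: 7.0
eef_pos: [0.519, 0.0016, 0.3101]
eef_rot: [[-0.233, 0.407, -0.883], [0.973, 0.099, -0.21], [0.002, -0.908, -0.419]]
force: [-14.9, 6.6, 8.0]
gripper_width: 0.15
clock 7.00 at [0.519  0.0016 0.3101] to [ 0.5081 -0.0006  0.3303] j [ 0.33 -0.12 -0.2   0.05 -1.06 -0.11]
shift now-tool mm [  0.5 -23.    1.7] | after-turn tool [  0.4 -23.    1.6] world [-11.   -2.2  20.2]
turn deg (tool) [-0.21  0.18  0.2 ] F [-14.9   6.6   8. ] w 12.8
tool F [  9.9 -12.7   8.4]
```

View pics/b3.png

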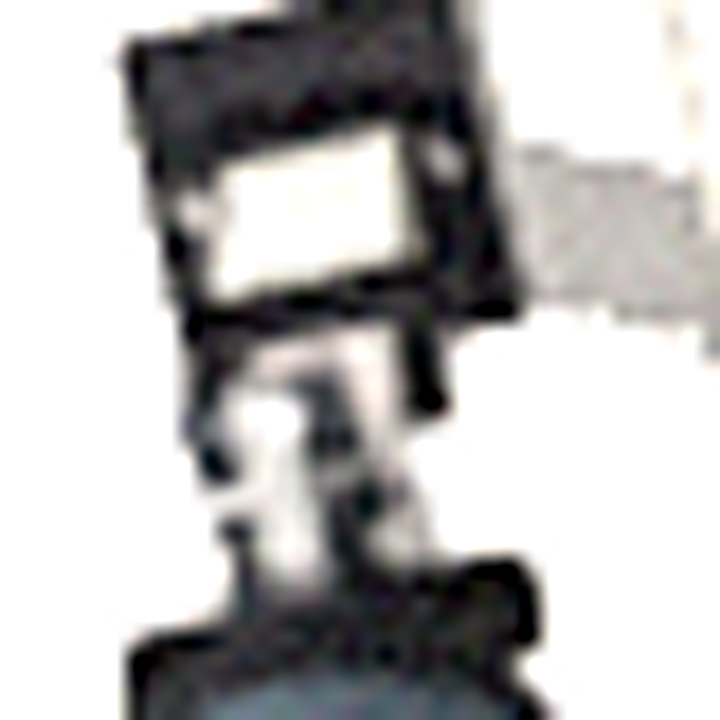

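```bash
python3 -m pendant '[[-1,3,1,0,0,0,8],[-1,3,1,0,0,0,8],[0,0,0,0,0,0,8]]'
python3 - <<'E'
from h import *
plan(mast(349),RG)
st=bot.get_state(); print("tool F",(st["eef_rot"].T@st["force"]).round(1))
E
```

```text
clock: 7.3
eef_pos: [0.5198, 0.0016, 0.3092]
eef_rot: [[-0.235, 0.414, -0.88], [0.972, 0.104, -0.21], [0.005, -0.904, -0.427]]
force: [-41.0, 18.4, 31.6]
gripper_width: 0.148
clock 7.30 at [0.5198 0.0016 0.3092] to [ 0.5081 -0.0006  0.3303] j [ 0.33 -0.12 -0.21  0.04 -1.04 -0.11]
shift now-tool mm [  0.8 -24.2   1.8] | after-turn tool [  0.6 -24.1   1.9] world [-11.8  -2.1  21.1]
turn deg (tool) [0.25 0.23 0.42] F [-41.   18.4  31.6] w 12.7
tool F [ 27.7 -43.7  18.7]
```

```bash
python3 -m pendant '[[3,-7,-2,0,0,0,8],[0,0,0,0,0,0,8],[0,0,0,0,0,0,8]]'
python3 - <<'E'
from h import *
plan(mast(349),RG)
st=bot.get_state(); print("tool F",(st["eef_rot"].T@st["force"]).round(1))
E
```

```text
clock: 7.55
eef_pos: [0.5189, 0.0015, 0.3107]
eef_rot: [[-0.233, 0.408, -0.883], [0.973, 0.097, -0.211], [-0.001, -0.908, -0.42]]
force: [-9.8, 0.1, 2.6]
gripper_width: 0.152
clock 7.55 at [0.5189 0.0015 0.3107] to [ 0.5081 -0.0006  0.3303] j [ 0.34 -0.12 -0.2   0.05 -1.06 -0.12]
shift now-tool mm [  0.5 -22.4   1.8] | after-turn tool [  0.5 -22.4   1.7] world [-10.8  -2.1  19.6]
turn deg (tool) [-0.18  0.24  0.08] F [-9.8  0.1  2.6] w 13.0
tool F [ 2.4 -6.4  7.5]
```

```bash
cat >> h.py <<'E'
def RC(yaw,t=30):
    M=Rz(np.radians(yaw)); t=np.radians(t)
    return rot_yz(M@np.array([0,np.sin(t),-np.cos(t)]), M@np.array([-1.,0,0]))
E
python3 -m pendant '[[0,0,0,0,0,0,45],[0,0,0,0,0,0,45],[0,0,0,0,0,0,45],[0,0,0,0,0,0,45],[0,-10,0,0,0,0,45],[0,-20,0,0,0,0,45],[0,-30,0,0,0,0,45],[0,-30,0,0,0,0,45],[0,0,0,0,0,0,45]]'
python3 - <<'E'
from h import *
R=RC(10.5); plan(np.array([.447,-.214,.25]),R); print(R.round(3))
E
```

```text
clock: 8.3
eef_pos: [0.4842, -0.0083, 0.4014]
eef_rot: [[-0.23, 0.423, -0.876], [0.973, 0.098, -0.209], [-0.003, -0.901, -0.434]]
force: [-0.2, -0.2, 1.4]
gripper_width: 0.526
clock 8.30 at [ 0.4842 -0.0083  0.4014] to [ 0.447 -0.214  0.25 ] j [ 0.35 -0.19 -0.04  0.06 -1.27 -0.12]
shift now-tool mm [-191.2  100.5  141.2] | after-turn tool [-245.    33.3   74.1] world [ -37.2 -205.7 -151.4]
turn deg (tool) [ 24.37   9.47 -29.  ] F [-0.2 -0.2  1.4] w 44.9
[[-0.158 -0.091 -0.983]
 [ 0.852  0.492 -0.182]
 [ 0.5   -0.866 -0.   ]]
```

```bash
python3 -m pendant '[[-32,0,14,0,0,0,75],[-32,0,14,0,0,0,75],[-32,0,14,0,0,0,75],[-32,0,14,0,0,0,75],[-32,0,14,0,0,0,75],[-32,0,14,0,0,0,75],[-32,0,14,0,0,0,75],[0,0,0,0,0,0,75]]'
python3 -m pendant '[[0,0,0,4.1,1.6,-4.8,75],[0,0,0,4.1,1.6,-4.8,75],[0,0,0,4.1,1.6,-4.8,75],[0,0,0,4.1,1.6,-4.8,75],[0,0,0,4.1,1.6,-4.8,75],[0,0,0,4.0,1.5,-4.9,75],[0,0,0,0,0,0,75]]'
python3 - <<'E'
from h import *
R=RC(10.5); plan(np.array([.447,-.214,.12])-R[:,1]*0,R)
s=load("scene"); crop(s,200,130,130,110,6,"k1.png"); c=load("top"); crop(c,200,165,130,110,6,"k2.png")
st=bot.get_state(); print(proj(s,st["eef_pos"]),proj(c,st["eef_pos"]))
E
```

```text
clock: 8.97
eef_pos: [0.4477, -0.251, 0.3501]
eef_rot: [[-0.225, 0.409, -0.884], [0.974, 0.094, -0.204], [-0.0, -0.908, -0.42]]
force: [0.8, 1.5, 0.4]
gripper_width: 0.881
clock: 9.55
eef_pos: [0.4511, -0.2467, 0.345]
eef_rot: [[-0.143, -0.117, -0.983], [0.847, 0.499, -0.183], [0.512, -0.859, 0.028]]
force: [1.6, -0.5, -3.8]
gripper_width: 0.877
clock 9.55 at [ 0.4511 -0.2467  0.345 ] to [ 0.447 -0.214  0.12 ] j [-0.5   0.46  0.75 -0.48 -2.17  0.47]
shift now-tool mm [-86.9 210.   -8.2] | after-turn tool [-84.  211.3  -1.9] world [  -4.1   32.7 -225. ]
turn deg (tool) [-1.39 -0.79  0.8 ] F [ 1.6 -0.5 -3.8] w 74.9
[332.14667568 152.73758618] [320.10318638 237.25997928]
```

View pics/k1.png

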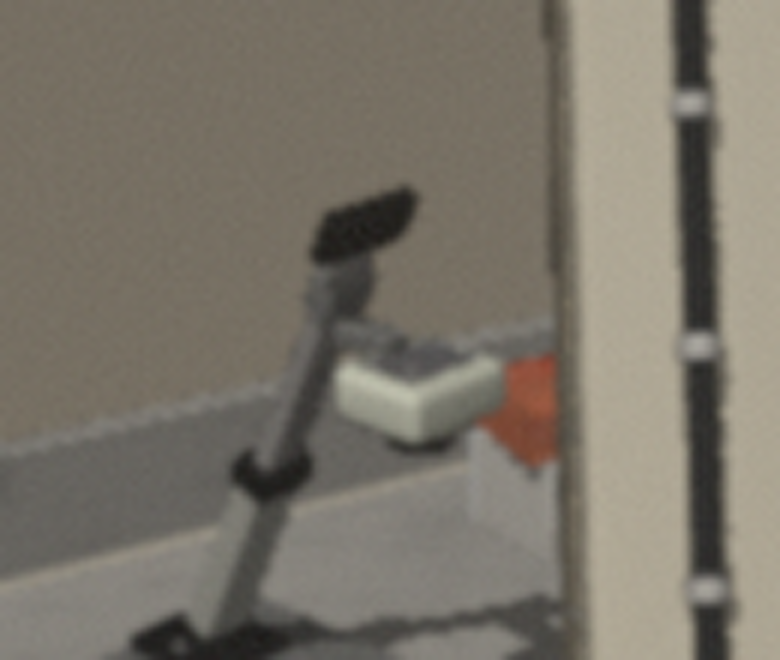

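View pics/k2.png

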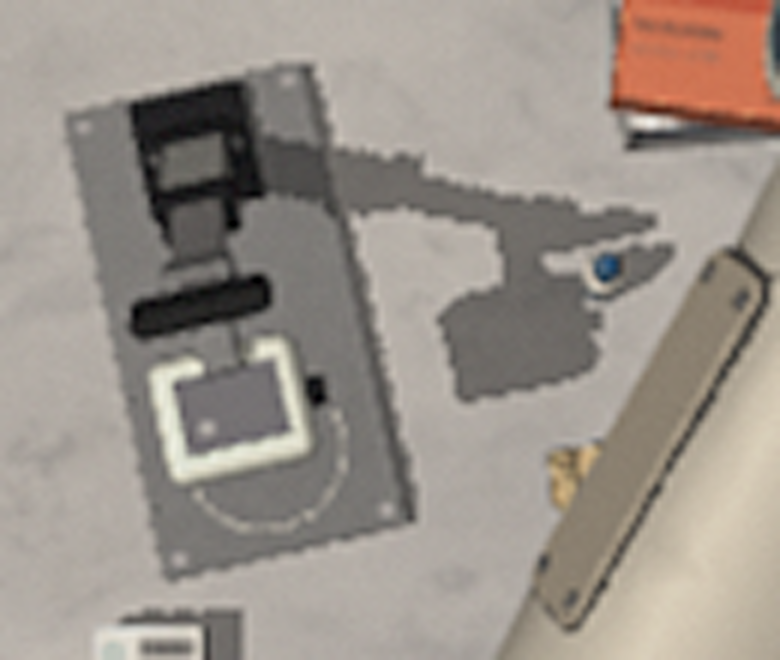

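Run:
```python
from h import *
c=load("top"); cv2.imwrite("pics/k3.png",cv2.resize(c["frame"][:,:,::-1],(800,600)))
s=load("scene"); cv2.imwrite("pics/k4.png",cv2.resize(s["frame"][:,:,::-1],(800,600)))
```

```text
(no output)
```

View pics/k3.png

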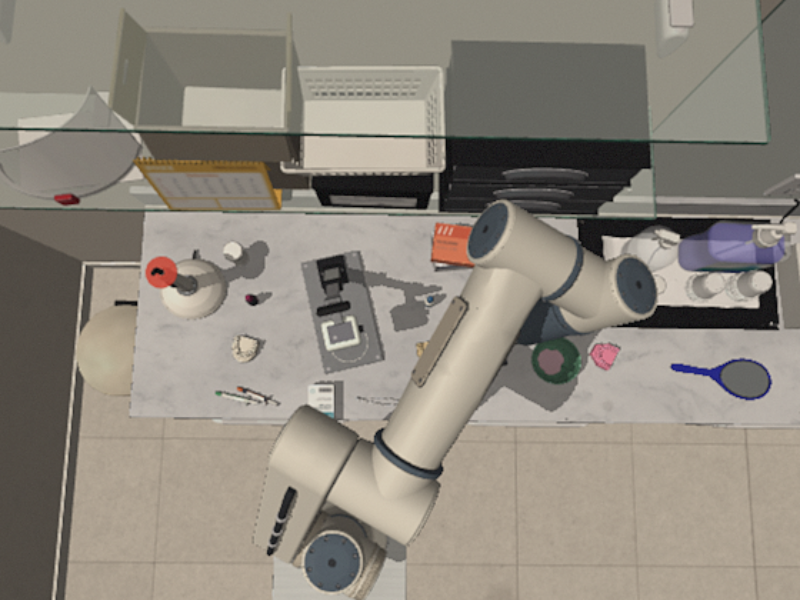

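View pics/k4.png

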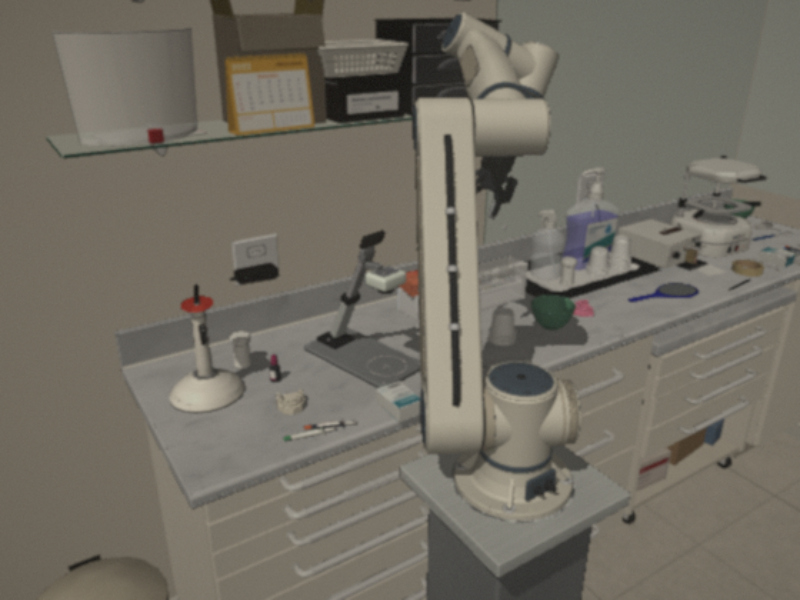

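Run:
```python
from h import *
c=load("top")
for u in (300,345): print("shelf edge",at(c,u,149,.55).round(3))
for z in (.5,.6,.7): print("cap",z,at(c,490*.7,205*.7,z).round(3), at(c,345,150,z).round(3))
```

```text
shelf edge [ 0.644 -0.176  0.55 ]
shelf edge [ 0.645 -0.285  0.55 ]
cap 0.5 [ 0.675 -0.288  0.5  ] [ 0.658 -0.293  0.5  ]
cap 0.6 [ 0.643 -0.272  0.6  ] [ 0.628 -0.276  0.6  ]
cap 0.7 [ 0.611 -0.255  0.7  ] [ 0.597 -0.259  0.7  ]
```

```bash
cat > kin.py <<'E'
from h import *
from scipy.optimize import least_squares
X=lambda a:Ro.from_euler('x',a).as_matrix()
Y=lambda a:Ro.from_euler('y',a).as_matrix()
def chain(j,P,s4=1,s6=1):
    a,h,L1,e,L2,b,T,c=P
    pts=[np.zeros(3)]; R=Rz(j[0]); p=R@[0,0,h]; pts.append(p); p=p+R@[0,a,0]; pts.append(p)
    R=R@Y(j[1]); p=p+R@[0,0,L1]; pts.append(p)
    R=R@Y(-j[2]); p=p+R@[0,e,0]; pts.append(p); p=p+R@[c,0,0]
    R=R@X(s4*j[3]); p=p+R@[L2,0,0]; pts.append(p); p=p+R@[0,b,0]; pts.append(p)
    R=R@Y(-j[4]); p=p+R@[T,0,0]; pts.append(p)
    R=R@X(s6*j[5]); return pts,R
D=[([1.4556,.25574,.10694,-.0005,-1.42389,-.2846],[.21383,.50617,.23037],[[-.921,-.0007,-.389],[.389,-.002,-.921],[0,-1,.002]]),
([.45,.13,.21,0,-1.66,.72],[.4864,.0625,.338],[[-.919,.001,-.394],[.394,-.002,-.919],[-.002,-1,.001]]),
([.56,-.2,-.24,.15,-1.12,-.37],[.4824,.0666,.3368],[[-.229,.412,-.882],[.973,.101,-.206],[.004,-.906,-.424]]),
([.34,-.1,-.23,.05,-1.01,-.12],[.5259,.0036,.2942],[[-.233,.408,-.883],[.972,.096,-.212],[-.002,-.908,-.42]]),
([.33,-.02,-.31,.06,-.84,-.12],[.5537,.0106,.2333],[[-.232,.412,-.881],[.973,.097,-.211],[-.001,-.906,-.424]]),
([.35,-.19,-.04,.06,-1.27,-.12],[.4842,-.0083,.4014],[[-.23,.423,-.876],[.973,.098,-.209],[-.003,-.901,-.434]]),
([-.5,.46,.75,-.48,-2.17,.47],[.4511,-.2467,.345],[[-.143,-.117,-.983],[.847,.499,-.183],[.512,-.859,.028]])]
def fit():
    best=None
    for s4 in(1,-1):
      for s6 in (1,-1):
        def res(x):
            P=np.array([x[0],x[1],x[2],0,x[3],x[4],x[5],0]); r=[]
            M=Ro.from_rotvec(x[6:9]).as_matrix()
            for j,p,R in D:
                pts,Q=chain(j,P,s4,s6); r+=list((pts[-1]-p)*10); r+=list(((Q@M)-np.array(R)).ravel())
            return np.array(r)
        for rv in np.random.RandomState(0).randn(12,3)*2:
            o=least_squares(res,[-.1,.15,.53,.4,-.05,.38,*rv])
            if best is None or o.cost<best[0]: best=(o.cost,s4,s6,o.x,o.fun)
    return best
if __name__=="__main__":
    b=fit(); print(b[:3],b[3].round(4)); print(np.abs(b[4].reshape(-1,12)[:,:3]/10*1e3).round(1)); print(np.abs(b[4].reshape(-1,12)[:,3:]).max(1))
    import pickle; pickle.dump(b,open("kin.pkl","wb"))
E
python3 kin.py
```

```text
(np.float64(0.002760405688954996), -1, -1) [ 7.0000e-03  1.5080e-01  5.0880e-01  4.0220e-01 -1.6160e-01  3.5290e-01
  2.2229e+00  2.2245e+00  1.0000e-03]
[[0.  1.6 0.1]
 [1.7 0.  3.4]
 [0.8 1.  0.7]
 [1.3 2.4 1.5]
 [1.6 0.1 1.8]
 [2.  0.  1.7]
 [0.8 2.1 0.6]]
[0.0027987  0.01067076 0.00502734 0.00450944 0.00469838 0.00390411
 0.0086025 ]
```

```bash
cat >> kin.py <<'E'
import pickle
def IK(p,R,j0s):
    b=pickle.load(open("kin.pkl","rb")); x=b[3]; P=np.array([x[0],x[1],x[2],0,x[3],x[4],x[5],0]); M=Ro.from_rotvec(x[6:9]).as_matrix()
    lo=[-2.95,-1.21,-1.09,-2.87,-2.94,-3.05]; hi=[2.95,1.97,1.5,1.71,-.07,3.05]
    sols=[]
    for j0 in j0s:
        def res(j):
            pts,Q=chain(j,P,b[1],b[2]); return np.concatenate([(pts[-1]-p)*5,((Q@M)-R).ravel()])
        o=least_squares(res,np.clip(j0,np.array(lo)+.01,np.array(hi)-.01),bounds=(lo,hi))
        if o.cost<1e-4 and not any(np.abs(o.x-q).max()<.05 for q,_ in sols): sols.append((o.x,chain(o.x,P,b[1],b[2])[0]))
    return sols
E
cat > t.py <<'E'
from kin import *
rng=np.random.RandomState(1)
lo=np.array([-1.5,-1.2,-1,-2.8,-2.9,-3]);hi=np.array([1.5,1.5,1.4,1.7,-.1,3])
j0s=[lo+(hi-lo)*rng.rand(6) for _ in range(50)]
sy=np.degrees(SP[2])
def RF(yaw,t,lean,s):  # lean dir azimuth in object frame: where the body leans to (deg), jaw perpendicular
    M=Rz(np.radians(yaw)); l=np.radians(lean); L=np.array([np.cos(l),np.sin(l),0]); t=np.radians(t)
    y=-L*np.sin(t)-np.array([0,0,np.cos(t)]); z=np.cross([0,0,1],L)*s
    return rot_yz(M@y,M@z)
for nm,off,lean,t in (("side-y",(0,0,24),-90,30),("side+y",(0,0,24),90,30),("front",(13,0,24),180,30),("front27",(13,0,24),180,27),("front33",(13,0,24),180,33)):
    for s in (1,-1):
        R=RF(sy,t,lean,s); p=SW(off)+R[:,1]*.021
        for j,pts in IK(p,R,j0s):
            print(nm,s,j.round(2)); print("    elbow",pts[3].round(2),"wrist",pts[5].round(3),"off",pts[6].round(3),"tcp",pts[7].round(3))
E
python3 t.py
```

```text
side-y 1 [-0.08  0.47 -0.12 -0.54 -1.21 -2.58]
    elbow [ 0.23 -0.01  0.6 ] wrist [ 0.563 -0.037  0.38 ] off [ 0.506 -0.172  0.311] tcp [0.465 0.    0.006]
side-y -1 [-0.08  0.47 -0.13 -0.54 -1.2   0.56]
    elbow [ 0.23 -0.01  0.6 ] wrist [ 0.562 -0.037  0.38 ] off [ 0.505 -0.172  0.312] tcp [0.465 0.    0.006]
side+y 1 [ 0.59  0.35 -0.79  0.73 -0.78 -0.97]
    elbow [0.14 0.1  0.63] wrist [0.281 0.198 0.266] off [0.429 0.152 0.311] tcp [ 0.47  -0.02   0.006]
side+y -1 [ 0.59  0.35 -0.78  0.72 -0.79  2.18]
    elbow [0.14 0.1  0.63] wrist [0.283 0.199 0.266] off [0.43  0.151 0.312] tcp [ 0.47  -0.02   0.006]
```

```bash
cat > t2.py <<'E'
from kin import *
rng=np.random.RandomState(1)
lo=np.array([-1.5,-1.2,-1,-2.8,-2.9,-3]);hi=np.array([1.5,1.5,1.4,1.7,-.1,3])
j0s=[lo+(hi-lo)*rng.rand(6) for _ in range(40)]
for nm,p,yaw,t in (("pick",(.447,-.214,.0),10.5,0),("pickhi",(.447,-.214,.25),10.5,0),("mid",(.34,-.0,.3),13,0),("L",(.445,.157,.0),13,0),("Llean",(.445,.157,.0),13,-30),("Lleanhi",(.445,.157,.15),13,-30),("stage",(.467,-.01,.02),13,-30),("stage+",(.46,.03,.06),13,-30)):
    R=RC(yaw,t)
    for j,pts in IK(np.array(p),R,j0s):
        print(nm,j.round(2),"elbow",pts[3].round(2),"wrist",pts[5].round(3),"off",pts[6].round(3))
import pickle
c,s=pickle.load(open("cal0.pkl","rb"))
print("upper",at(c,(460+.5)/6+95,(530)/6+155,.015).round(3),"carton",[at(c,x*.7,y*.7,.05).round(3) for x,y in((307,383),(335,383),(307,420))])
E
python3 t2.py
```

```text
pick [-0.13  0.35 -0.4   0.   -0.82  0.32] elbow [ 0.18 -0.02  0.63] wrist [ 0.467 -0.054  0.353] off [ 0.446 -0.214  0.353]
pickhi [-0.13  0.14  0.01  0.   -1.44  0.32] elbow [ 0.07 -0.    0.65] wrist [ 0.467 -0.054  0.603] off [ 0.446 -0.214  0.603]
mid [ 0.47 -0.2  -0.19  0.   -1.58 -0.24] elbow [-0.09 -0.04  0.65] wrist [0.266 0.144 0.653] off [0.339 0.    0.653]
L [ 0.67  0.32 -0.46  0.   -0.79 -0.45] elbow [0.12 0.1  0.63] wrist [0.343 0.283 0.353] off [0.444 0.157 0.353]
Llean [ 0.95  0.46 -0.55  0.47 -0.98 -1.07] elbow [0.13 0.19 0.61] wrist [0.252 0.363 0.266] off [0.405 0.329 0.305]
Lleanhi [ 0.96  0.28 -0.35  0.39 -1.33 -0.9 ] elbow [0.07 0.12 0.64] wrist [0.262 0.385 0.405] off [0.405 0.329 0.455]
stage [ 0.63  0.32 -0.76  0.67 -0.83 -0.94] elbow [0.13 0.1  0.63] wrist [0.28  0.212 0.278] off [0.427 0.162 0.325]
stage+ [ 0.73  0.28 -0.66  0.56 -0.98 -0.9 ] elbow [0.1  0.1  0.64] wrist [0.277 0.258 0.315] off [0.42  0.202 0.365]
upper [0.453 0.245 0.015] carton [array([0.367, 0.084, 0.05 ]), array([0.367, 0.017, 0.05 ]), array([0.279, 0.081, 0.05 ])]
```

```bash
cat > t3.py <<'E'
from kin import *
rng=np.random.RandomState(1)
lo=np.array([-1.5,-1.2,-1,-2.8,-2.9,-3]);hi=np.array([1.5,1.5,1.4,1.7,-.1,3])
j0s=[lo+(hi-lo)*rng.rand(6) for _ in range(40)]
for nm,p,yaw,t in (("pick",(.447,-.214,.0),10.5,20),("pickhi",(.447,-.214,.12),10.5,20),("D",(.39,-.24,.0),10,20),("D2",(.40,-.27,.0),10,20),("Dvert",(.39,-.24,.0),10,0),("D+",(.39,-.24,.0),10,-30),("D2+",(.40,-.27,.0),10,-30),("D+ y40",(.39,-.24,.0),40,-30),("D+ y-20",(.39,-.24,.0),-20,-30),("D+25",(.39,-.24,.0),10,-25),("D+hi",(.39,-.24,.12),10,-30),("W",(.345,-.15,.15),10,-30),("W2",(.345,0.05,.15),10,-30),("W3",(.43,0.15,.1),13,-30)):
    R=RC(yaw,t)
    for j,pts in IK(np.array(p),R,j0s):
        print(nm,j.round(2),"elbow",pts[3].round(2),"wrist",pts[5].round(3),"off",pts[6].round(3))
import pickle
c,s=pickle.load(open("cal0.pkl","rb"))
for X,Y in ((600,650),(780,710),(300,685),(530,700)): print(at(c,(X+.5)/6+200,Y/6+165,0).round(3))
E
python3 t3.py
```

```text
pick [-0.36  0.51 -0.07 -0.32 -1.19  0.7 ] elbow [ 0.23 -0.08  0.6 ] wrist [ 0.549 -0.199  0.374] off [ 0.468 -0.333  0.332]
pickhi [-0.36  0.38  0.06 -0.3  -1.44  0.61] elbow [ 0.18 -0.06  0.62] wrist [ 0.536 -0.193  0.497] off [ 0.468 -0.333  0.452]
D [-0.45  0.46 -0.16 -0.31 -1.17  0.77] elbow [ 0.21 -0.09  0.61] wrist [ 0.502 -0.232  0.371] off [ 0.41  -0.359  0.332]
D2 [-0.49  0.51 -0.09 -0.29 -1.21  0.8 ] elbow [ 0.22 -0.11  0.6 ] wrist [ 0.516 -0.264  0.37 ] off [ 0.42  -0.389  0.332]
Dvert [-0.21  0.29 -0.5  -0.   -0.78  0.38] elbow [ 0.14 -0.02  0.64] wrist [ 0.423 -0.082  0.353] off [ 0.389 -0.24   0.353]
D+ [-0.11  0.2  -1.09  1.36 -0.51 -1.  ] elbow [ 0.1  -0.    0.65] wrist [ 0.212 -0.016  0.262] off [ 0.36  -0.066  0.306]
D2+ [-0.22  0.23 -1.06  1.45 -0.48 -0.98] elbow [ 0.11 -0.02  0.65] wrist [ 0.223 -0.043  0.261] off [ 0.369 -0.096  0.305]
D+ y-20 [ 0.1   0.36 -0.78  0.68 -0.8  -1.01] elbow [0.18 0.03 0.63] wrist [0.346 0.042 0.263] off [ 0.45  -0.074  0.305]
D+25 [-0.08  0.19 -1.03  1.11 -0.47 -0.78] elbow [ 0.1  -0.    0.65] wrist [ 0.233 -0.011  0.271] off [ 0.363 -0.093  0.32 ]
D+hi [ 0.13  0.   -0.86  0.74 -0.83 -0.5 ] elbow [0.   0.01 0.66] wrist [0.261 0.041 0.354] off [ 0.359 -0.066  0.425]
W [ 0.5  -0.15 -0.86  0.56 -1.11 -0.64] elbow [-0.07 -0.03  0.65] wrist [0.199 0.117 0.391] off [0.314 0.024 0.455]
W2 [ 1.    0.01 -0.65  0.36 -1.32 -0.99] elbow [-0.    0.01  0.66] wrist [0.167 0.276 0.411] off [0.314 0.224 0.455]
W3 [ 0.97  0.3  -0.46  0.4  -1.21 -0.97] elbow [0.08 0.13 0.64] wrist [0.242 0.369 0.359] off [0.39  0.322 0.405]
[ 0.353 -0.213  0.   ]
[ 0.319 -0.32   0.   ]
[ 0.33  -0.035  0.   ]
[ 0.323 -0.172  0.   ]
```

```bash
cat > t4.py <<'E'
from kin import *
rng=np.random.RandomState(1)
lo=np.array([-1.5,-1.2,-1,-2.8,-2.9,-3]);hi=np.array([1.5,1.5,1.4,1.7,-.1,3])
j0s=[lo+(hi-lo)*rng.rand(6) for _ in range(40)]
for nm,p,yaw,t in (("pick",(.447,-.214,.0),10.5,12),("pickhi",(.447,-.214,.12),10.5,12),("hi",(.38,-.2,.36),13,12),("hi2",(.37,0,.36),13,12),("hi3",(.4,.16,.36),13,12),("L",(.415,.165,.0),13,12),("Llean",(.415,.165,.0),13,-30),("stage",(.467,-.01,.02),13,-30),("stageback",(.42,.16,.1),13,-30)):
    R=RC(yaw,t)
    for j,pts in IK(np.array(p),R,j0s):
        u=pts[5]-pts[6]; u/=np.linalg.norm(u)
        print(nm,j.round(2),"elbow",pts[3].round(2),"wrist",pts[5].round(3),"cap",(pts[5]+.06*u).round(3),"off",pts[6].round(3))
print("grip",mast(366).round(3))
E
python3 t4.py
```

```text
pick [-0.27  0.44 -0.19 -0.22 -1.04  0.58] elbow [ 0.21 -0.05  0.61] wrist [ 0.522 -0.14   0.373] cap [ 0.546 -0.085  0.384] off [ 0.46  -0.286  0.345]
pickhi [-0.27  0.31 -0.05 -0.19 -1.31  0.52] elbow [ 0.15 -0.03  0.64] wrist [ 0.513 -0.136  0.495] cap [ 0.533 -0.081  0.505] off [ 0.46  -0.286  0.465]
hi [-0.28  0.11  0.31 -0.19 -1.86  0.46] elbow [ 0.05 -0.01  0.66] wrist [ 0.434 -0.117  0.735] cap [ 0.448 -0.06   0.747] off [ 0.396 -0.271  0.705]
hi2 [ 0.21 -0.08  0.13 -0.21 -1.77 -0.02] elbow [-0.04 -0.    0.66] wrist [0.346 0.082 0.739] cap [0.331 0.138 0.751] off [ 0.386 -0.071  0.705]
hi3 [ 0.57 -0.01  0.18 -0.2  -1.69 -0.38] elbow [-0.01  0.    0.66] wrist [0.325 0.218 0.736] cap [0.291 0.267 0.748] off [0.416 0.089 0.705]
L [ 0.56  0.28 -0.43 -0.27 -0.81 -0.14] elbow [0.11 0.08 0.64] wrist [0.373 0.241 0.378] cap [0.351 0.295 0.391] off [0.431 0.094 0.345]
Llean [ 1.01  0.44 -0.58  0.44 -0.99 -1.11] elbow [0.11 0.19 0.61] wrist [0.22  0.365 0.269] cap [0.162 0.375 0.256] off [0.375 0.337 0.305]
stage [ 0.63  0.32 -0.76  0.67 -0.83 -0.94] elbow [0.13 0.1  0.63] wrist [0.28  0.212 0.278] cap [0.226 0.231 0.26 ] off [0.427 0.162 0.325]
stageback [ 1.    0.3  -0.46  0.39 -1.22 -0.99] elbow [0.07 0.13 0.64] wrist [0.231 0.376 0.361] cap [0.176 0.393 0.344] off [0.38  0.332 0.405]
grip [ 0.501 -0.002  0.346]
```

Run:
```python
from h import *
R=RC(11,12); plan(np.array([.448,-.212,.10]),R)
```

```text
clock 9.80 at [ 0.4489 -0.2456  0.3535] to [ 0.448 -0.212  0.1  ] j [-0.5   0.44  0.74 -0.48 -2.17  0.47]
shift now-tool mm [-97.1 236.5  -8.1] | after-turn tool [-20.3 254.9  -5.6] world [  -0.9   33.6 -253.5]
turn deg (tool) [-0.41 -0.73 17.79] F [-0.6  0.2 -0.8] w 75.2
```

```bash
python3 -m pendant '[[0,0,0,-0.2,-0.2,6,78],[0,0,0,-0.2,-0.3,6,78],[0,0,0,0,-0.2,5.8,78],[-3,36,-1,0,0,0,78],[-3,36,-1,0,0,0,78],[-3,36,-1,0,0,0,78],[-3,36,-1,0,0,0,78],[-3,36,-1,0,0,0,78],[-3,36,-1,0,0,0,78],[0,0,0,0,0,0,78],[0,0,0,0,0,0,78]]'
python3 - <<'E'
from h import *
R=RC(11,12); plan(np.array([.448,-.212,-.001]),R)
c=load("top"); crop(c,220,170,130,100,6,"q1.png"); s=load("scene"); crop(s,250,120,130,130,6,"q2.png")
E
```

```text
clock: 10.72
eef_pos: [0.4482, -0.2169, 0.1381]
eef_rot: [[-0.186, -0.044, -0.982], [0.96, 0.206, -0.191], [0.21, -0.978, 0.004]]
force: [0.6, -0.5, 0.9]
gripper_width: 0.914
clock 10.72 at [ 0.4482 -0.2169  0.1381] to [ 0.448 -0.212 -0.001] j [-0.28  0.3  -0.02 -0.19 -1.36  0.52]
shift now-tool mm [-24.5 137.   -1.3] | after-turn tool [-24.1 137.1  -0.8] world [  -0.2    4.9 -139.1]
turn deg (tool) [-0.22 -0.01  0.15] F [ 0.6 -0.5  0.9] w 78.0
```

View pics/q1.png

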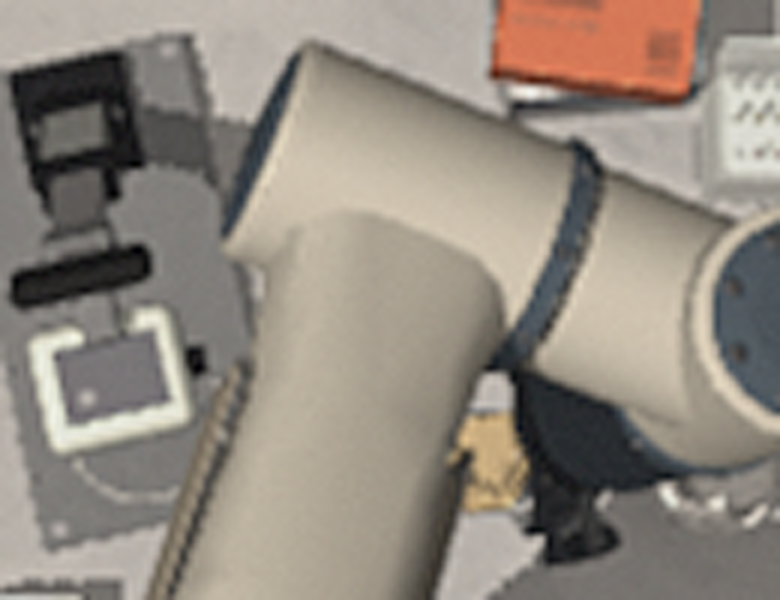

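View pics/q2.png

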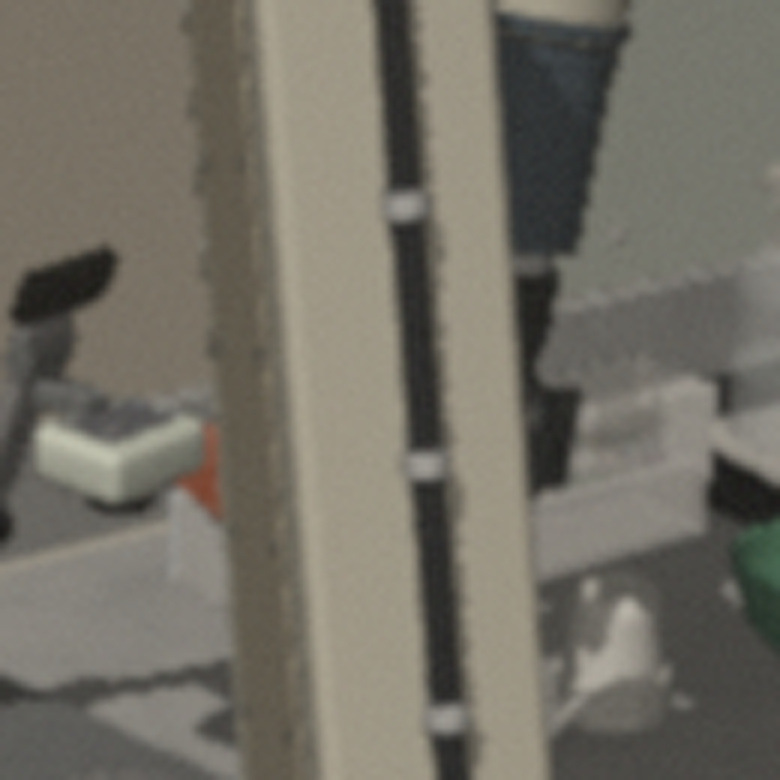

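Run:
```python
from h import *
c=load("top")
for X,Y in ((305,45),(225,245),(262,150)): print([at(c,220+X/6,170+Y/6,z).round(3)[:2] for z in (.47,.51,.55)])
```

```text
[array([ 0.591, -0.107]), array([ 0.582, -0.107]), array([ 0.572, -0.107])]
[array([ 0.504, -0.074]), array([ 0.498, -0.076]), array([ 0.492, -0.077])]
[array([ 0.545, -0.089]), array([ 0.538, -0.09 ]), array([ 0.53 , -0.091])]
```

```bash
python3 -m pendant '[[-5,28,-0.3,0,0,0,78],[-5,28,-0.3,0,0,0,78],[-5,28,-0.3,0,0,0,78],[-4,22,-0.3,0,0,0,78],[-2,12,0,0,0,0,78],[-2,10,0,0,0,0,78],[0,0,0,0,0,0,78],[0,0,0,0,0,0,78]]'
python3 - <<'E'
from h import *
R=RC(11,12); plan(np.array([.448,-.212,-.001]),R)
E
```

```text
clock: 11.53
eef_pos: [0.4501, -0.2131, 0.0081]
eef_rot: [[-0.186, -0.041, -0.982], [0.96, 0.206, -0.19], [0.21, -0.978, 0.002]]
force: [-0.4, 0.2, -0.2]
gripper_width: 0.91
clock 11.53 at [ 0.4501 -0.2131  0.0081] to [ 0.448 -0.212 -0.001] j [-0.27  0.43 -0.19 -0.22 -1.06  0.58]
shift now-tool mm [-0.5  9.2  1.9] | after-turn tool [-0.5  9.2  1.9] world [-2.1  1.1 -9.1]
turn deg (tool) [-0.08 -0.04  0.12] F [-0.4  0.2 -0.2] w 77.7
```

```bash
python3 -m pendant '[[-0.5,5,1.9,0,0,0,78],[0,4,0,0,0,0,78],[0,0,0,0,0,0,70],[0,0,0,0,0,0,64],[0,0,0,0,0,0,60],[0,0,0,0,0,0,58]]' 25
python3 -m pendant '[[0,0,0,0,0,0,52],[0,0,0,0,0,0,52],[0,0,0,0,0,0,52],[0,0,0,0,0,0,52]]' 25
python3 - <<'E'
from h import *
R=RC(11,12); plan(np.array([.448,-.212,-.001]),R)
E
```

```text
clock: 12.03
eef_pos: [0.4471, -0.2115, -0.0018]
eef_rot: [[-0.186, -0.043, -0.982], [0.96, 0.207, -0.19], [0.211, -0.977, 0.003]]
force: [0.3, 0.9, -0.1]
gripper_width: 0.678
clock: 12.37
eef_pos: [0.4472, -0.2116, -0.0014]
eef_rot: [[-0.186, -0.043, -0.982], [0.96, 0.206, -0.191], [0.211, -0.978, 0.003]]
force: [-1.5, 0.4, 6.7]
gripper_width: 0.662
clock 12.37 at [ 0.4472 -0.2116 -0.0014] to [ 0.448 -0.212 -0.001] j [-0.27  0.44 -0.2  -0.22 -1.04  0.59]
shift now-tool mm [-0.4 -0.5 -0.7] | after-turn tool [-0.4 -0.5 -0.7] world [ 0.8 -0.4  0.4]
turn deg (tool) [-0.14 -0.04  0.17] F [-1.5  0.4  6.7] w 56.5
```

```bash
python3 -m pendant '[[0,0,0,0,0,0,50],[2,-8,0,0,0,0,50],[4,-20,0,0,0,0,50],[7,-34,0,0,0,0,50],[7,-34,0,0,0,0,50],[0,0,0,0,0,0,50],[0,0,0,0,0,0,50]]' 40
python3 - <<'E'
from h import *
R=RC(13.2,12); plan(np.array([.38,-.2,.36]),R)
c=load("top"); crop(c,220,170,130,100,6,"q3.png")
E
```

```text
clock: 12.95
eef_pos: [0.4486, -0.2125, 0.0981]
eef_rot: [[-0.186, -0.039, -0.982], [0.96, 0.205, -0.19], [0.209, -0.978, -0.001]]
force: [-0.2, -0.1, -1.7]
gripper_width: 0.652
clock 12.95 at [ 0.4486 -0.2125  0.0981] to [ 0.38 -0.2   0.36] j [-0.27  0.33 -0.08 -0.2  -1.26  0.54]
shift now-tool mm [  79.5 -250.9   64.7] | after-turn tool [  81.6 -250.4   63.9] world [-68.6  12.5 261.9]
turn deg (tool) [ 0.52 -2.17  0.07] F [-0.2 -0.1 -1.7] w 55.7
```

View pics/q3.png

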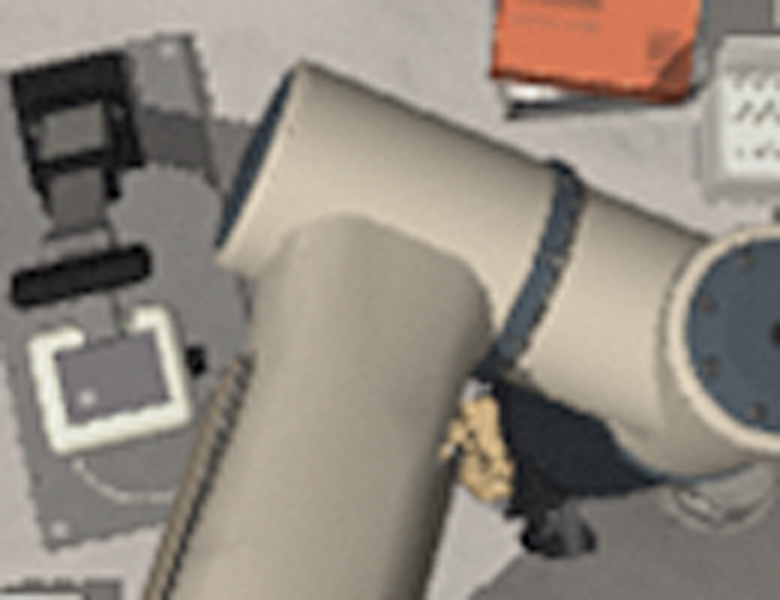

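```bash
python3 -m pendant '[[11,-36,9,0,0,0,50],[11,-36,9,0,0,0,50],[11,-36,9,0,0,0,50],[11,-36,9,0,0,0,50],[11,-36,9,0,-0.7,0,50],[11,-36,9,0.3,-0.7,0,50],[12,-34,9,0.2,-0.7,0,50],[0,0,0,0,0,0,50]]'
python3 - <<'E'
from h import *
R=RC(13.2,12); plan(np.array([.415,.167,.36]),R)
E
```

```text
clock: 13.67
eef_pos: [0.3817, -0.2026, 0.3631]
eef_rot: [[-0.223, -0.043, -0.974], [0.953, 0.199, -0.227], [0.204, -0.979, -0.003]]
force: [-0.5, 0.1, 0.1]
gripper_width: 0.653
clock 13.67 at [ 0.3817 -0.2026  0.3631] to [0.415 0.167 0.36 ] j [-0.29  0.12  0.32 -0.19 -1.87  0.47]
shift now-tool mm [ 344.2   75.3 -116.4] | after-turn tool [ 343.9   76.2 -116.8] world [ 33.3 369.6  -3.1]
turn deg (tool) [ 0.19 -0.04 -0.22] F [-0.5  0.1  0.1] w 55.8
```

```bash
python3 -m pendant '[[34,7,-9,0,0,0,50],[34,7,-9,0,0,0,50],[34,7,-9,0,0,0,50],[34,7,-9,0,0,0,50],[34,7,-9,0,0,0,50],[34,7,-12,0,0,0,50],[35,8,-15,0,0,0,50],[35,8,-15,0,0,0,50],[35,8,-15,0,0,0,50],[35,8,-15,0,0,0,50],[0,0,0,0,0,0,50]]'
python3 - <<'E'
from h import *
R=RC(13.2,12); plan(np.array([.415,.167,.01]),R)
s=load("scene"); cv2.imwrite("pics/r1.png",cv2.resize(s["frame"][:,:,::-1],(800,600)))
E
```

```text
clock: 14.58
eef_pos: [0.4151, 0.1735, 0.3533]
eef_rot: [[-0.225, -0.059, -0.973], [0.951, 0.205, -0.232], [0.213, -0.977, 0.011]]
force: [1.2, 0.1, -1.5]
gripper_width: 0.655
clock 14.58 at [0.4151 0.1735 0.3533] to [0.415 0.167 0.01 ] j [ 0.57  0.04  0.22 -0.21 -1.68 -0.36]
shift now-tool mm [-79.2 334.1  -2. ] | after-turn tool [-77.5 334.5   1.6] world [-1.000e-01 -6.500e+00 -3.433e+02]
turn deg (tool) [-0.63  0.09  0.28] F [ 1.2  0.1 -1.5] w 55.9
```

View pics/r1.png

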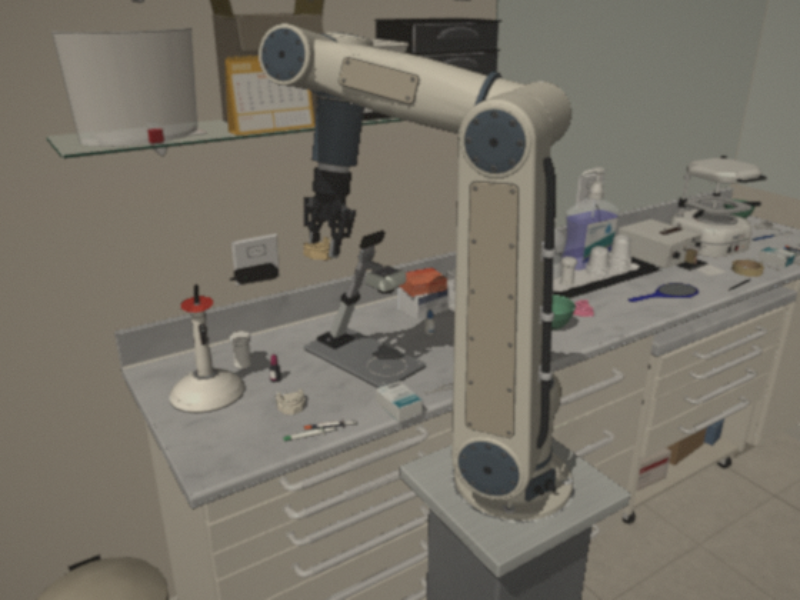

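```bash
python3 -m pendant '[[-9,38,0,0,0,0,50],[-9,38,0,0,0,0,50],[-9,38,0,0,0,0,50],[-9,38,0,0,0,0,50],[-8,38,0,0,0,0,50],[-8,38,0,0,0,0,50],[-8,38,0,-0.2,0,0,50],[-8,35,0,-0.2,0,0,50],[-4,14,0,-0.2,0,0,50],[0,0,0,0,0,0,50],[0,0,0,0,0,0,50]]'
python3 - <<'E'
from h import *
R=RC(13.2,12); plan(np.array([.415,.167,.00]),R)
c=load("top"); crop(c,120,170,130,100,6,"r2.png")
s=load("scene"); crop(s,150,170,130,120,6,"r3.png")
E
```

```text
clock: 15.55
eef_pos: [0.4148, 0.1629, 0.0331]
eef_rot: [[-0.22, -0.044, -0.975], [0.953, 0.206, -0.224], [0.21, -0.978, -0.003]]
force: [0.8, 0.1, -0.4]
gripper_width: 0.656
clock 15.55 at [0.4148 0.1629 0.0331] to [0.415 0.167 0.   ] j [ 0.55  0.22 -0.41 -0.26 -0.88 -0.16]
shift now-tool mm [-3.1 33.2 -1. ] | after-turn tool [-3.  33.2 -1.1] world [  0.2   4.1 -33.1]
turn deg (tool) [ 0.23 -0.19  0.13] F [ 0.8  0.1 -0.4] w 56.0
```

View pics/r2.png

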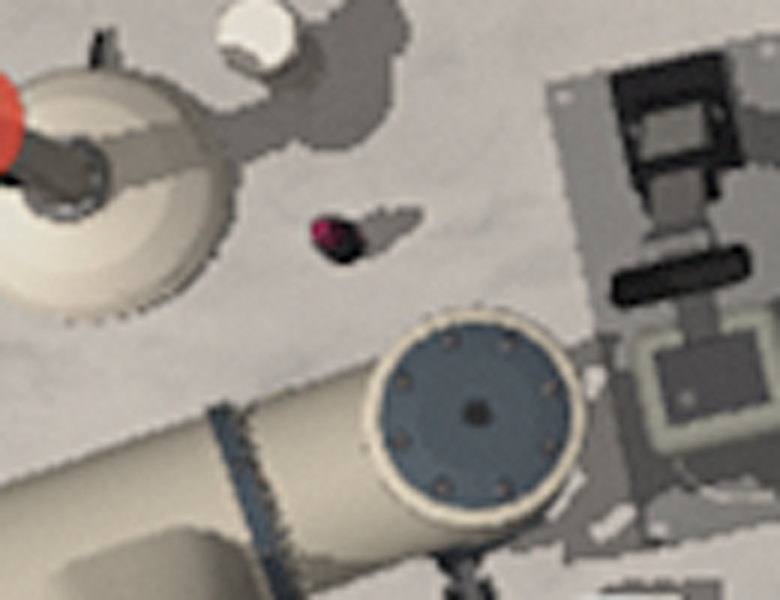

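View pics/r3.png

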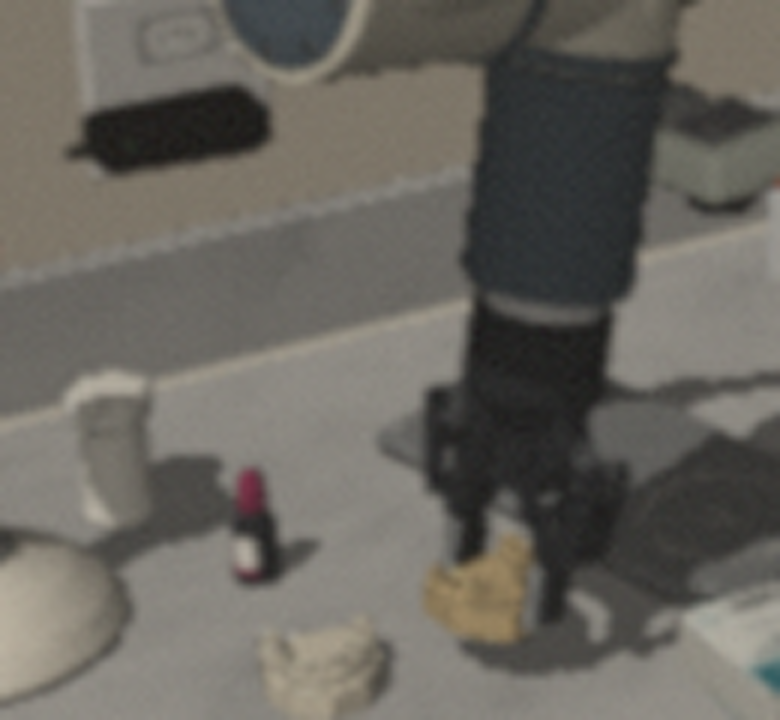

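```bash
python3 -m pendant '[[-2,14,0,0,0,0,50],[-2,11,0,0,0,0,50],[-1,5,0,0,0,0,50],[0,2,0,0,0,0,50],[0,0,0,0,0,0,50],[0,0,0,0,0,0,50]]'
python3 - <<'E'
from h import *
R=RC(13.2,12); plan(np.array([.415,.167,.00]),R)
E
```

```text
clock: 16.15
eef_pos: [0.4159, 0.1662, 0.0024]
eef_rot: [[-0.222, -0.04, -0.974], [0.952, 0.208, -0.225], [0.212, -0.977, -0.008]]
force: [0.3, 0.2, -1.8]
gripper_width: 0.651
clock 16.15 at [0.4159 0.1662 0.0024] to [0.415 0.167 0.   ] j [ 0.55  0.27 -0.44 -0.28 -0.8  -0.14]
shift now-tool mm [0.4 2.5 0.7] | after-turn tool [0.4 2.5 0.7] world [-0.9  0.8 -2.4]
turn deg (tool) [ 0.47 -0.09  0.23] F [ 0.3  0.2 -1.8] w 55.6
```

```bash
python3 -m pendant '[[0,1,0,0,0,0,50],[0,1,0,0,0,0,50],[0,1,0,0,0,0,50],[0,0,0,0,0,0,50],[0,0,0,0,0,0,50]]'
```

```text
clock: 16.57
eef_pos: [0.4153, 0.1667, -0.0011]
eef_rot: [[-0.221, -0.041, -0.974], [0.952, 0.208, -0.225], [0.212, -0.977, -0.007]]
force: [-1.2, -0.2, 4.2]
gripper_width: 0.651
```

```bash
python3 -m pendant '[[0,0,0,0,0,0,58],[0,0,0,0,0,0,62],[0,0,0,0,0,0,70],[0,0,0,0,0,0,78],[0,0,0,0,0,0,78],[0,-10,0,0,0,0,78],[0,-30,0,0,0,0,78],[0,-38,0,0,0,0,78],[0,-38,0,0,0,0,78],[0,0,0,0,0,0,78]]'
python3 - <<'E'
from h import *
R=RC(13.2,-30); plan(np.array([.415,.167,.12]),R)
s=load("scene"); crop(s,170,200,130,100,6,"r4.png")
E
```

```text
clock: 17.4
eef_pos: [0.4245, 0.1425, 0.1199]
eef_rot: [[-0.224, -0.029, -0.974], [0.951, 0.211, -0.225], [0.212, -0.977, -0.02]]
force: [2.1, -0.3, 0.4]
gripper_width: 0.91
clock 17.40 at [0.4245 0.1425 0.1199] to [0.415 0.167 0.12 ] j [ 0.5   0.12 -0.3  -0.23 -1.09 -0.17]
shift now-tool mm [25.5  5.4  3.7] | after-turn tool [ 22.5 -13.1   3.7] world [-9.5 24.5  0.1]
turn deg (tool) [ 1.12 -0.35 42.22] F [ 2.1 -0.3  0.4] w 77.7
```

View pics/r4.png

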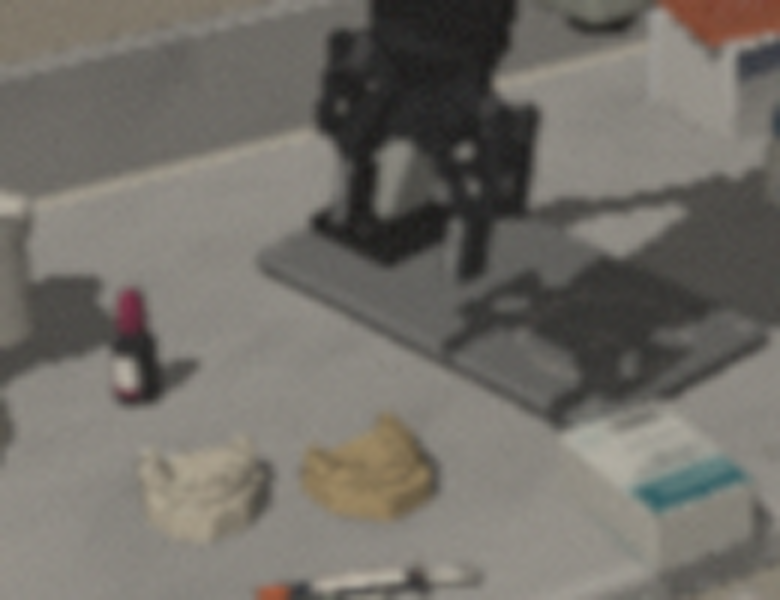

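```bash
python3 -m pendant '[[4,-10,0,0.2,0,7,78],[4,-10,0,0.2,0,7,78],[4,-10,0,0.2,0,7,78],[4,-10,0,0.2,0,7,78],[4,-10,0,0.2,0,7,78],[4,-10,0,0.1,0,7,78],[0,-20,0,0,0,0,78],[0,0,0,0,0,0,78],[0,0,0,0,0,0,78]]'
python3 - <<'E'
from h import *
R=RC(13.2,-30); plan(np.array([.415,.167,.12]),R)
c=load("top"); crop(c,150,205,100,75,8,"r5.png")
s=load("scene"); crop(s,190,250,70,50,11,"r6.png")
E
```

```text
clock: 18.2
eef_pos: [0.4115, 0.181, 0.1855]
eef_rot: [[-0.2, 0.1, -0.975], [0.845, -0.486, -0.224], [-0.496, -0.868, 0.012]]
force: [0.5, -0.5, -1.5]
gripper_width: 0.916
clock 18.20 at [0.4115 0.181  0.1855] to [0.415 0.167 0.12 ] j [ 1.05  0.24 -0.28  0.34 -1.46 -0.92]
shift now-tool mm [19.9 64.  -1.1] | after-turn tool [20.2 63.9 -0.2] world [  3.5 -14.  -65.5]
turn deg (tool) [-0.76  0.12  0.26] F [ 0.5 -0.5 -1.5] w 78.2
```

View pics/r5.png

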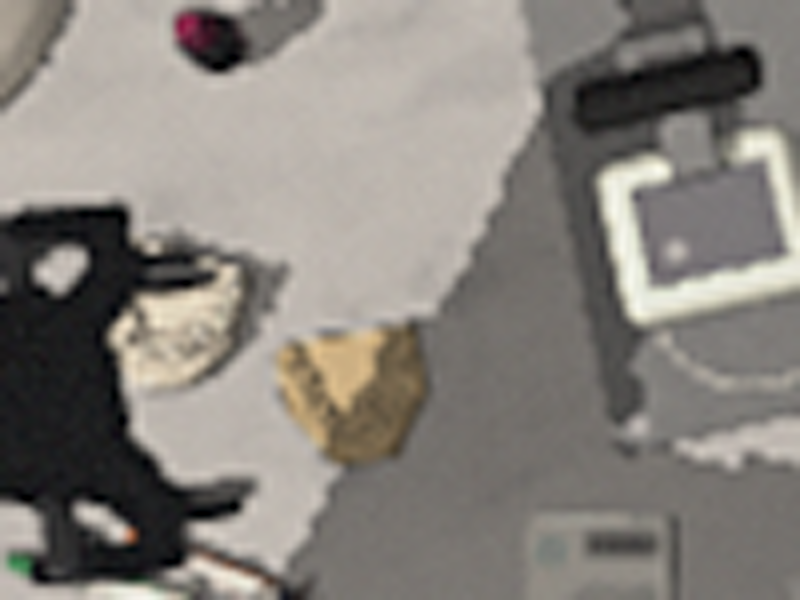

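View pics/r6.png

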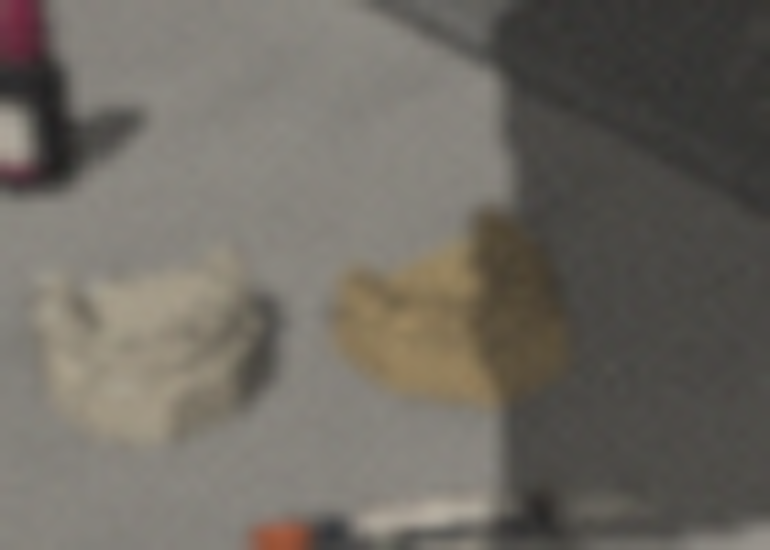

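Run:
```python
from h import *
c=load("top"); s=load("scene")
T=lambda X,Y:((X+.5)/8-.5+150,(Y+.5)/8-.5+205); S=lambda X,Y:((X+.5)/11-.5+190,(Y+.5)/11-.5+250)
for n,k,uv,z in [("fL",c,T(340,466),0),("fR",c,T(398,456),0),("hL",c,T(280,345),.02),("hR",c,T(415,323),.02),("wR",c,T(429,378),.015),("sc front L0",s,S(395,395),0),("sc front R0",s,S(497,405),0)]: print(n,at(k,*uv,z).round(4))
```

```text
fL [0.3853 0.1728 0.    ]
fR [0.3901 0.1472 0.    ]
hL [0.4376 0.1978 0.02  ]
hR [0.4481 0.1386 0.02  ]
wR [0.4241 0.1323 0.015 ]
sc front L0 [0.4055 0.1957 0.    ]
sc front R0 [0.3853 0.1735 0.    ]
```

Run:
```python
from h import *
R=RC(13,-30); t=np.array([.416,.1625,.0045]); print(R[:,1]); plan(t-R[:,1]*.06,R); plan(t,R)
```

```text
[ 0.11247553 -0.48718503 -0.8660254 ]
clock 18.40 at [0.4114 0.1791 0.1853] to [0.4093 0.1917 0.0565] j [ 1.04  0.24 -0.28  0.34 -1.46 -0.92]
shift now-tool mm [ 75.1 105.5  -2.4] | after-turn tool [ 75.5 105.2  -0.7] world [  -2.1   12.6 -128.9]
turn deg (tool) [-0.77  0.18  0.23] F [0.6 0.2 1.2] w 78.0
clock 18.40 at [0.4114 0.1791 0.1853] to [0.416  0.1625 0.0045] j [ 1.04  0.24 -0.28  0.34 -1.46 -0.92]
shift now-tool mm [ 74.8 165.5  -3.2] | after-turn tool [ 75.5 165.2  -0.7] world [   4.6  -16.6 -180.8]
turn deg (tool) [-0.77  0.18  0.23] F [0.6 0.2 1.2] w 78.0
```

```bash
python3 -m pendant '[[25,0,0,-0.4,0.1,0.1,78],[25,0,0,-0.4,0.1,0.1,78],[25,0,0,0,0,0,78],[0,35,0,0,0,0,78],[0,35,0,0,0,0,78],[0,35,0,0,0,0,78],[0,0,0,0,0,0,78],[0,0,0,0,0,0,78]]'
python3 - <<'E'
from h import *
R=RC(13,-30); t=np.array([.416,.1625,.0045]); plan(t,R)
c=load("top"); crop(c,150,205,100,75,8,"u1.png")
s=load("scene"); crop(s,170,210,90,75,8,"u2.png")
E
```

```text
clock: 19.07
eef_pos: [0.4082, 0.1898, 0.0564]
eef_rot: [[-0.195, 0.111, -0.975], [0.842, -0.49, -0.224], [-0.502, -0.865, 0.002]]
force: [0.5, 0.9, 0.9]
gripper_width: 0.911
clock 19.07 at [0.4082 0.1898 0.0564] to [0.416  0.1625 0.0045] j [ 1.06  0.38 -0.47  0.37 -1.16 -1.06]
shift now-tool mm [ 1.6 59.1 -1.6] | after-turn tool [ 1.4 59.1 -1.5] world [  7.8 -27.3 -51.9]
turn deg (tool) [-0.11  0.01 -0.16] F [0.5 0.9 0.9] w 77.8
```

View pics/u1.png

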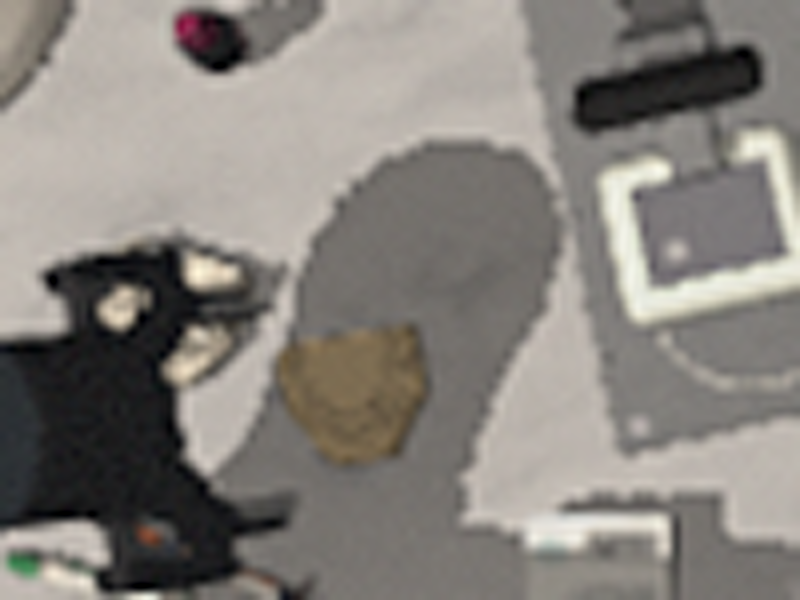

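View pics/u2.png

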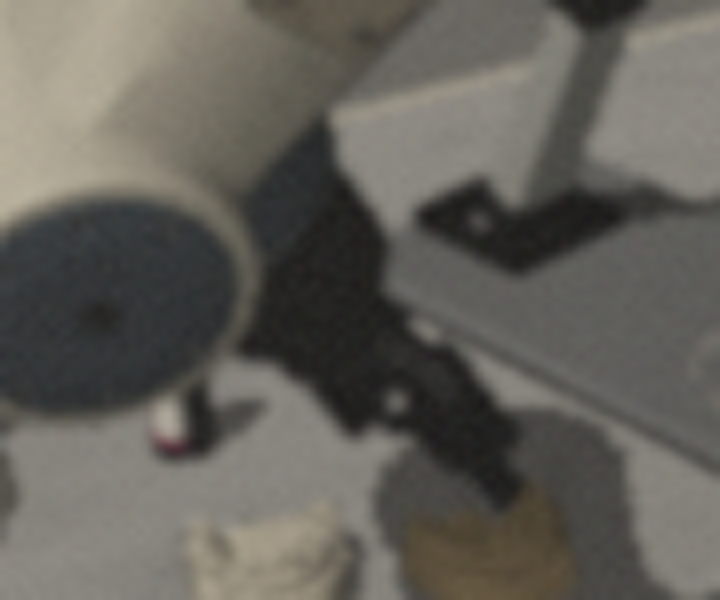

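```bash
python3 -m pendant '[[0.5,20,-0.5,0,0,0,78],[0.5,18,-0.5,0,0,0,78],[0.5,12,-0.5,0,0,0,78],[0,8,0,0,0,0,78],[0,0,0,0,0,0,78],[0,0,0,0,0,0,78]]'
python3 - <<'E'
from h import *
R=RC(13,-30); t=np.array([.416,.1625,.0045]); plan(t,R)
c=load("top"); crop(c,150,205,100,75,8,"u3.png")
s=load("scene"); crop(s,170,230,90,75,8,"u4.png")
E
```

```text
clock: 19.67
eef_pos: [0.4171, 0.1667, 0.0069]
eef_rot: [[-0.195, 0.115, -0.974], [0.844, -0.486, -0.227], [-0.499, -0.867, -0.002]]
force: [0.2, 0.2, 0.4]
gripper_width: 0.914
clock 19.67 at [0.4171 0.1667 0.0069] to [0.416  0.1625 0.0045] j [ 1.02  0.43 -0.57  0.43 -1.01 -1.1 ]
shift now-tool mm [-2.1  4.   2. ] | after-turn tool [-2.1  4.   2. ] world [-1.1 -4.2 -2.4]
turn deg (tool) [0.17 0.03 0.06] F [0.2 0.2 0.4] w 78.0
```

View pics/u3.png

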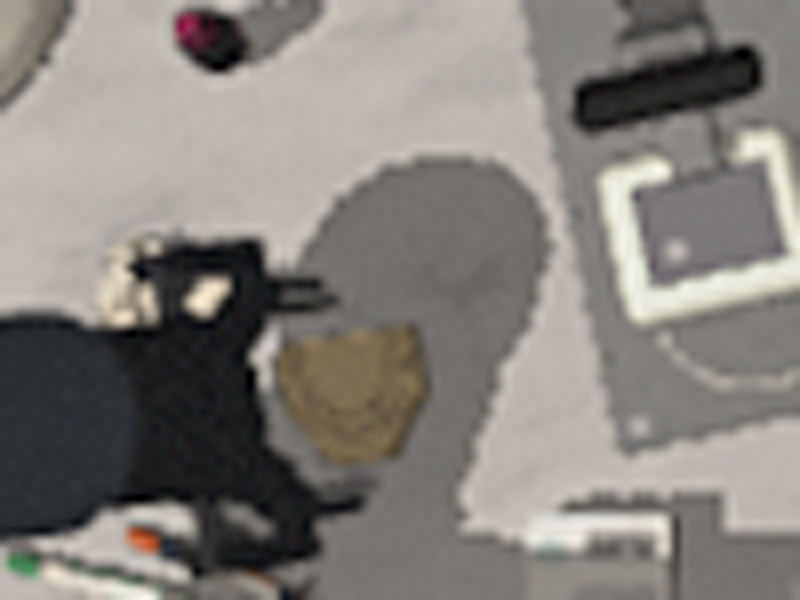

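View pics/u4.png

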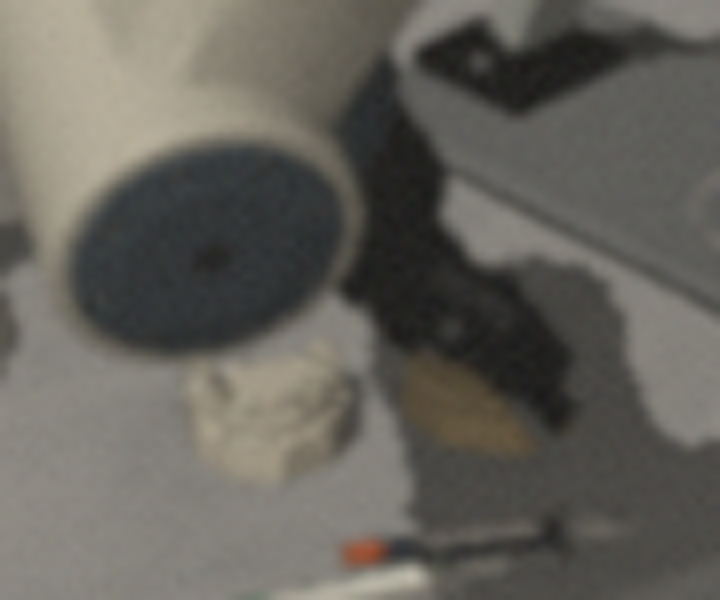

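```bash
python3 -m pendant '[[-2,2,1.5,0,0,0,78],[0,2,0,0,0,0,74],[0,0,0,0,0,0,68],[0,0,0,0,0,0,63],[0,0,0,0,0,0,60],[0,0,0,0,0,0,58]]' 25
python3 -m pendant '[[0,0,0,0,0,0,52],[0,0,0,0,0,0,52],[0,0,0,0,0,0,52],[0,0,0,0,0,0,52]]' 25
python3 - <<'E'
from h import *
R=RC(13,-30); t=np.array([.416,.1625,.0045]); plan(t,R)
E
```

```text
clock: 20.27
eef_pos: [0.4162, 0.1622, 0.0039]
eef_rot: [[-0.196, 0.115, -0.974], [0.844, -0.486, -0.227], [-0.5, -0.866, -0.002]]
force: [-0.1, 1.0, 0.1]
gripper_width: 0.676
clock: 20.6
eef_pos: [0.4163, 0.1624, 0.0043]
eef_rot: [[-0.196, 0.115, -0.974], [0.844, -0.486, -0.227], [-0.5, -0.866, -0.002]]
force: [-1.0, 1.4, 5.1]
gripper_width: 0.655
clock 20.60 at [0.4163 0.1624 0.0043] to [0.416  0.1625 0.0045] j [ 1.02  0.43 -0.58  0.44 -1.   -1.11]
shift now-tool mm [ 0.  -0.3  0.3] | after-turn tool [ 0.  -0.3  0.3] world [-0.3  0.1  0.2]
turn deg (tool) [0.17 0.04 0.02] F [-1.   1.4  5.1] w 55.9
```

```bash
python3 -m pendant '[[0,0,0,0,0,0,50],[-4,-7,0,0,0,0,50],[-10,-17,0,0,0,0,50],[-15,-26,0,0,0,0,50],[0,0,0,0,0,0,50],[0,0,0,0,0,0,50]]' 40
python3 - <<'E'
from h import *
R=RC(13.2,-30); d=np.array([SP[0]-.4157,SP[1]-.1655,.014]); t=np.array([.4163,.1624,.0043])+d; print("final",t); plan(t+[0,0,.045],R)
c=load("top"); crop(c,150,205,100,75,8,"v1.png")
s=load("scene"); crop(s,170,210,100,80,8,"v2.png")
def big(c,x,y,w,h,k,n):
    cv2.imwrite("pics/"+n,cv2.resize(c["frame"][y:y+h,x:x+w,::-1],(w*k,h*k),interpolation=cv2.INTER_CUBIC))
big(s,250,245,45,30,16,"v3.png")
def pt(q,k,x0,y0,kk): 
    u=proj(k,SW(q)); return ((u-[x0,y0]+.5)*kk-.5).round()
print("cross pred",pt([0,0,14],s,250,245,16),[pt([47*np.cos(a),47*np.sin(a),14],s,250,245,16) for a in (0,np.pi/2,np.pi,-np.pi/2)])
E
```

```text
clock: 21.1
eef_pos: [0.4162, 0.1626, 0.0625]
eef_rot: [[-0.195, 0.115, -0.974], [0.845, -0.484, -0.226], [-0.497, -0.868, -0.003]]
force: [-0.2, -0.6, -2.4]
gripper_width: 0.641
final [ 0.46823556 -0.01313334  0.0183    ]
clock 21.10 at [0.4162 0.1626 0.0625] to [ 0.4682 -0.0131  0.0633] j [ 1.02  0.34 -0.51  0.4  -1.14 -1.04]
shift now-tool mm [-159.1   90.3  -11. ] | after-turn tool [-158.9   90.8  -10.6] world [  52.1 -175.7    0.8]
turn deg (tool) [ 0.1  -0.2   0.18] F [-0.2 -0.6 -2.4] w 54.8
cross pred [338. 174.] [array([188.,  98.]), array([181., 254.]), array([494., 252.]), array([490.,  96.])]
```

View pics/v1.png

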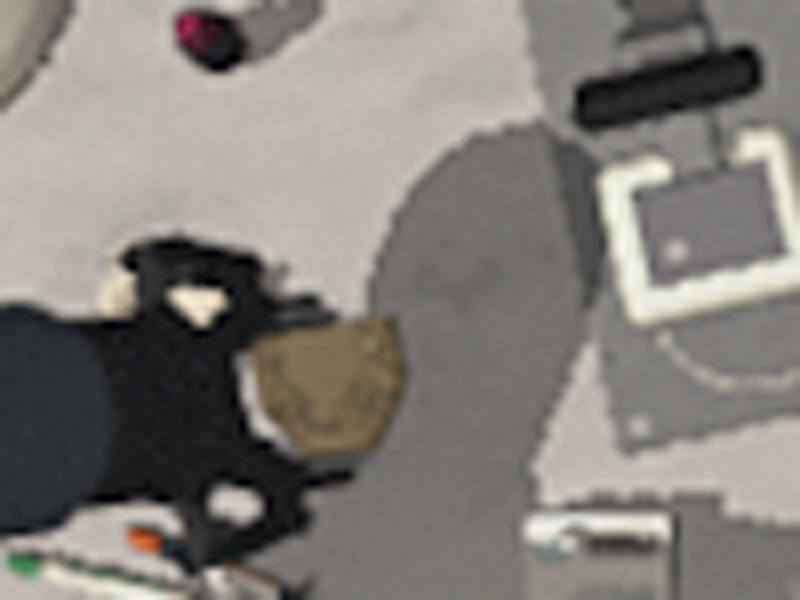

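View pics/v2.png

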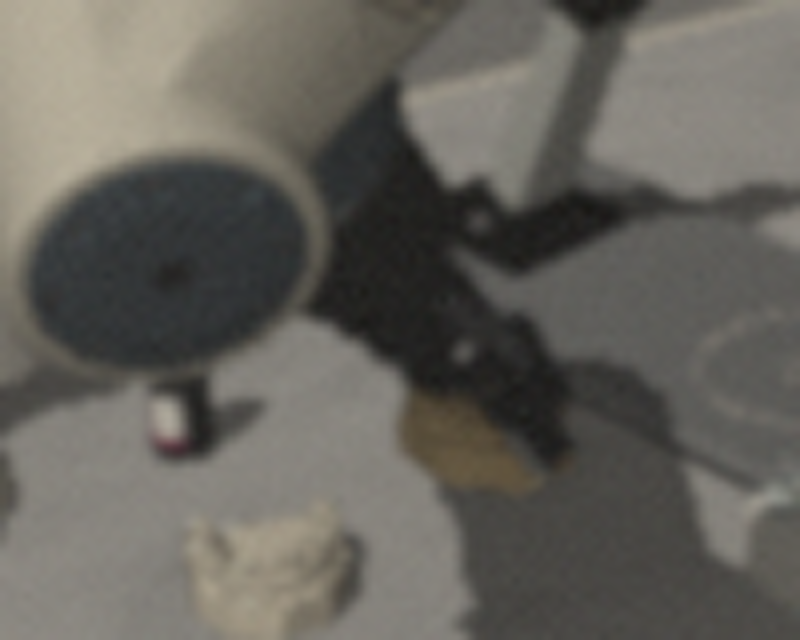

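View pics/v3.png

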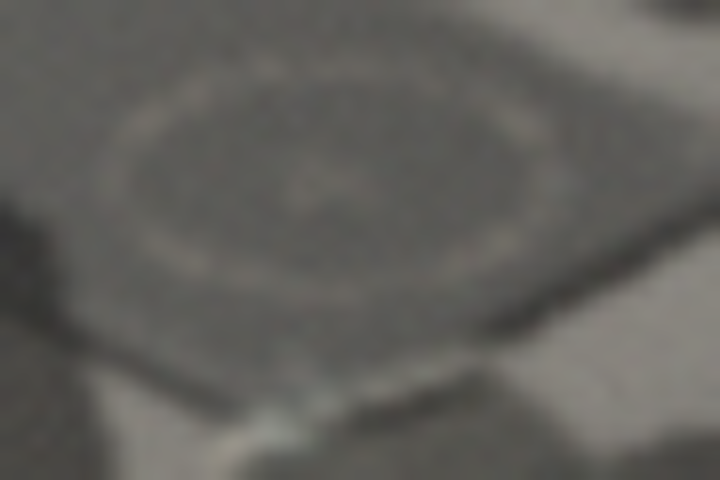

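```bash
python3 -m pendant '[[-20,11.4,-1.4,0,0,0,50],[-20,11.4,-1.4,0,0,0,50],[-20,11.4,-1.4,0,0,0,50],[-20,11.4,-1.4,0,0,0,50],[-20,11.4,-1.4,0,0,0,50],[-20,11.4,-1.4,0,0,0,50],[-20,11.4,-1.4,0,0,0,50],[-18,10.2,-1.4,0,0,0,50],[0,0,0,0,0,0,50],[0,0,0,0,0,0,50]]'
python3 - <<'E'
from h import *
R=RC(13.2,-30); plan(np.array([.4679,-.0126,.0183]),R)
c=load("top"); crop(c,195,195,100,75,8,"w1.png")
s=load("scene"); crop(s,210,200,100,80,8,"w2.png")
E
```

```text
clock: 22.03
eef_pos: [0.4669, -0.0142, 0.0617]
eef_rot: [[-0.195, 0.111, -0.975], [0.844, -0.488, -0.224], [-0.5, -0.866, 0.001]]
force: [0.4, 1.0, -1.6]
gripper_width: 0.644
clock 22.03 at [ 0.4669 -0.0142  0.0617] to [ 0.4679 -0.0126  0.0183] j [ 0.65  0.26 -0.69  0.6  -0.94 -0.86]
shift now-tool mm [22.9 36.8 -1.4] | after-turn tool [22.9 36.9 -1.3] world [  1.    1.6 -43.4]
turn deg (tool) [-0.19 -0.17 -0.03] F [ 0.4  1.  -1.6] w 55.0
```

View pics/w1.png

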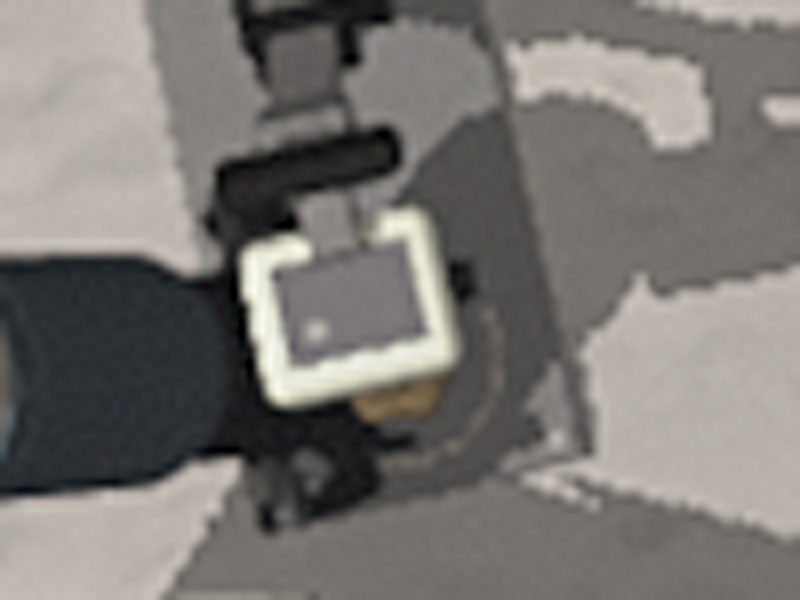

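View pics/w2.png

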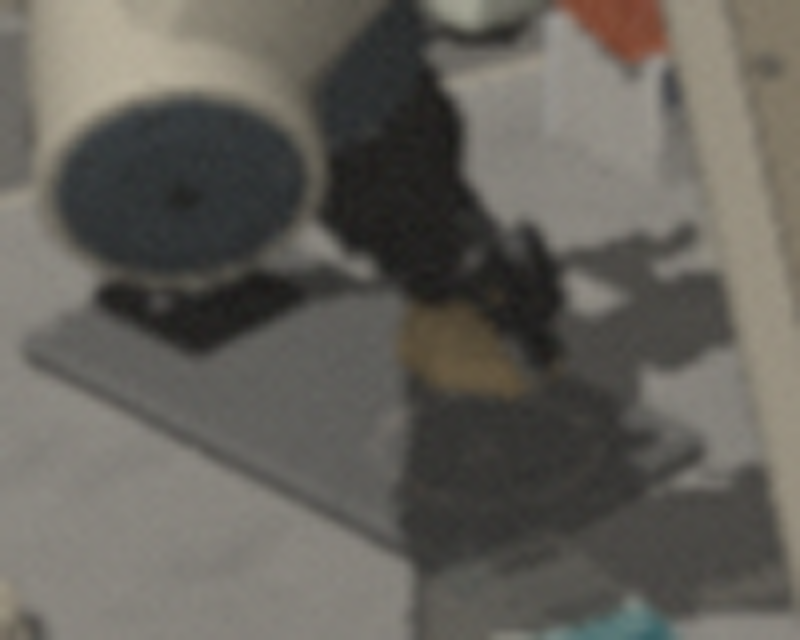

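```bash
python3 -m pendant '[[7,11,-0.5,-0.1,-0.1,0,50],[7,11,-0.4,-0.1,-0.1,0,50],[4,7,-0.4,0,0,0,50],[2,3,0,0,0,0,50],[0,0,0,0,0,0,50],[0,0,0,0,0,0,50]]'
python3 - <<'E'
from h import *
R=RC(13.2,-30); plan(np.array([.4679,-.0126,.0183]),R)
E
```

```text
clock: 22.63
eef_pos: [0.4692, -0.0108, 0.025]
eef_rot: [[-0.2, 0.118, -0.973], [0.843, -0.486, -0.232], [-0.5, -0.866, -0.002]]
force: [0.1, 0.1, -1.2]
gripper_width: 0.642
clock 22.63 at [ 0.4692 -0.0108  0.025 ] to [ 0.4679 -0.0126  0.0183] j [ 0.64  0.32 -0.74  0.66 -0.85 -0.94]
shift now-tool mm [2.1 6.5 1.7] | after-turn tool [2.1 6.5 1.6] world [-1.3 -1.8 -6.7]
turn deg (tool) [ 0.21  0.11 -0.  ] F [ 0.1  0.1 -1.2] w 54.8
```

```bash
python3 -m pendant '[[1,2,0.8,0,0,0,50],[1,2,0.8,0,0,0,50],[0,0,0,0,0,0,50],[0,0,0,0,0,0,50]]'
python3 - <<'E'
from h import *
R=RC(13.2,-30); plan(np.array([.4679,-.0126,.0183]),R)
s=load("scene"); crop(s,235,225,75,60,10,"w3.png")
E
```

```text
clock: 22.97
eef_pos: [0.4674, -0.0119, 0.0205]
eef_rot: [[-0.199, 0.118, -0.973], [0.843, -0.486, -0.231], [-0.5, -0.866, -0.002]]
force: [-0.1, -0.3, -1.5]
gripper_width: 0.646
clock 22.97 at [ 0.4674 -0.0119  0.0205] to [ 0.4679 -0.0126  0.0183] j [ 0.64  0.32 -0.76  0.67 -0.83 -0.95]
shift now-tool mm [ 0.4  2.3 -0.3] | after-turn tool [ 0.4  2.3 -0.3] world [ 0.5 -0.7 -2.2]
turn deg (tool) [0.2  0.07 0.01] F [-0.1 -0.3 -1.5] w 55.1
```

View pics/w3.png

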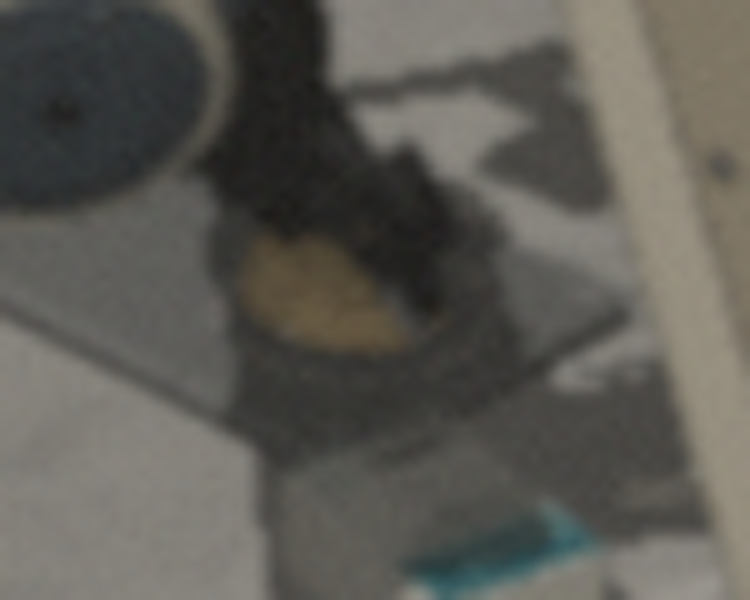

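```bash
python3 -m pendant '[[0.3,0.7,0,0,0,0,50],[0.3,0.7,0,0,0,0,50],[0.3,0.7,0,0,0,0,50],[0,0,0,0,0,0,50],[0,0,0,0,0,0,50]]'
```

```text
clock: 23.43
eef_pos: [0.4677, -0.0121, 0.0185]
eef_rot: [[-0.199, 0.118, -0.973], [0.843, -0.486, -0.231], [-0.5, -0.866, -0.003]]
force: [-1.2, 0.5, 2.6]
gripper_width: 0.647
```

```bash
python3 -m pendant '[[0,0,0,0,0,0,57],[0,0,0,0,0,0,60],[0,0,0,0,0,0,66],[0,0,0,0,0,0,74],[0,0,0,0,0,0,80],[0,0,0,0,0,0,80],[0,-8,0,0,0,0,80],[0,-20,0,0,0,0,80],[0,-20,0,0,0,0,80]]'
python3 -m pendant '[[14,-18,0,0,0,0,80],[26,-15,0,0,0,0,80],[26,-15,0,0,0,0,80],[26,-15,0,0,0,0,80],[26,-15,0,0,0,0,80],[26,-15,0,0,0,0,80],[26,-15,0,0,0,0,80],[26,-15,0,0,0,0,80],[0,0,0,0,0,0,80]]'
python3 - <<'E'
from h import *
plan(np.array([.4679,-.0126,.0183]),RC(13.2,-30))
c=load("top"); crop(c,195,195,100,75,8,"y1.png")
s=load("scene"); crop(s,235,235,75,50,10,"y2.png")
def pt(q,k,x0,y0,kk): 
    u=proj(k,SW(q)); return ((u-[x0,y0]+.5)*kk-.5).round().astype(int).tolist()
for n,q in (("fL0",(-28.5,13,14)),("fR0",(-28.5,-13,14)),("fL17",(-28.5,13,31)),("fR17",(-28.5,-13,31))): print(n,"top",pt(q,c,195,195,8),"scene",pt(q,s,235,235,10))
E
```

```text
clock: 24.18
eef_pos: [0.4611, 0.0111, 0.0602]
eef_rot: [[-0.199, 0.116, -0.973], [0.843, -0.487, -0.23], [-0.5, -0.866, -0.0]]
force: [0.6, 0.3, -0.1]
gripper_width: 0.936
clock: 24.93
eef_pos: [0.4084, 0.2418, 0.0687]
eef_rot: [[-0.202, 0.121, -0.972], [0.843, -0.483, -0.236], [-0.498, -0.867, -0.005]]
force: [1.1, 0.1, 0.6]
gripper_width: 0.934
clock 24.93 at [0.4084 0.2418 0.0687] to [ 0.4679 -0.0126  0.0183] j [ 1.12  0.42 -0.36  0.35 -1.23 -1.07]
shift now-tool mm [-201.5  173.7    2.4] | after-turn tool [-2.011e+02  1.743e+02  2.000e-01] world [  59.5 -254.4  -50.4]
turn deg (tool) [0.45 0.26 0.16] F [1.1 0.1 0.6] w 79.7
fL0 top [377, 433] scene [393, 252]
fR0 top [435, 421] scene [446, 224]
fL17 top [375, 431] scene [393, 209]
fR17 top [433, 418] scene [447, 181]
```

View pics/y1.png

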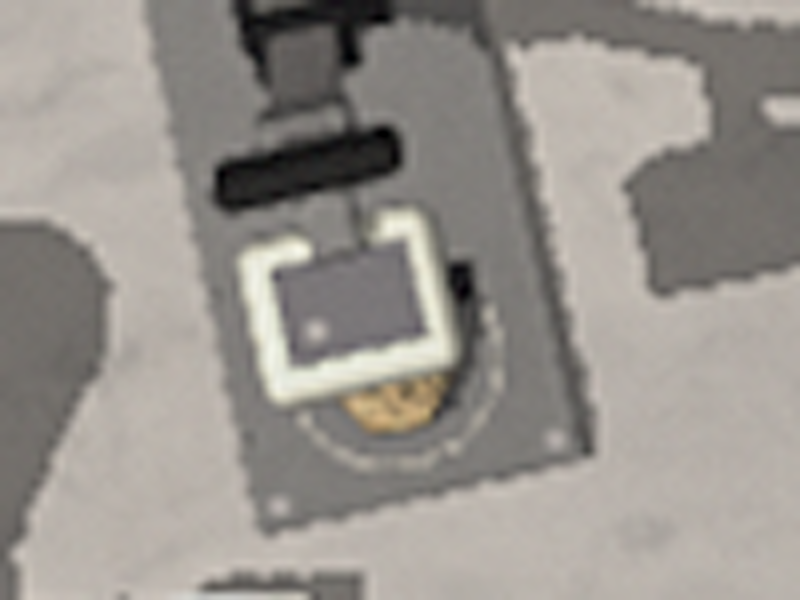

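View pics/y2.png

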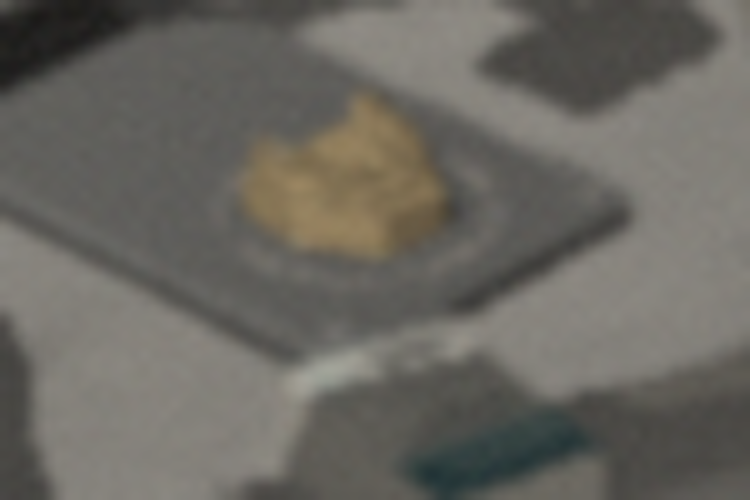

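Run:
```python
from h import *
import pickle
f=0
for _ in range(6):
    c=load("top"); f=f+c["frame"].astype(float)
f/=6; c["frame"]=f.round().astype(np.uint8); pickle.dump(c,open("end.pkl","wb"))
c0,_=pickle.load(open("cal0.pkl","rb"))
def z(fr): 
    a=fr[180:212,218:250,::-1].astype(float); return cv2.resize(np.clip((a-10)*2,0,255).astype(np.uint8),(390,390),interpolation=cv2.INTER_CUBIC)
cv2.imwrite("pics/z1.png",np.hstack([z(c0["frame"]),z(c["frame"])]))
def pt(q): return ((proj(c,SW(q))-[218,180]+.5)*390/32).round()
for d in (-18,-26): print(pt(np.array([189,d,14])+AX*140))
# diff of button region before/after
for d in (-18,-22,-25,-28):
    u=proj(c,SW(np.array([189,d,14])+AX*140)).round().astype(int); print(d,u,c0["frame"][u[1],u[0]],c["frame"][u[1],u[0]])
s=load("scene"); cv2.imwrite("pics/z2.png",cv2.resize(s["frame"][:,:,::-1],(800,600)))
```

```text
[255. 221.]
[284. 215.]
-18 [238 198] [21 22 24] [19 19 20]
-22 [240 197] [22 23 23] [26 26 27]
-25 [241 197] [18 20 18] [19 20 21]
-28 [241 197] [18 20 18] [19 20 21]
```

View pics/z1.png

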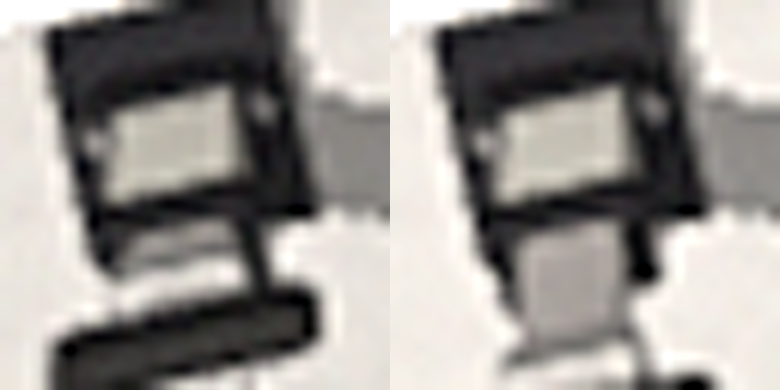

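View pics/z2.png

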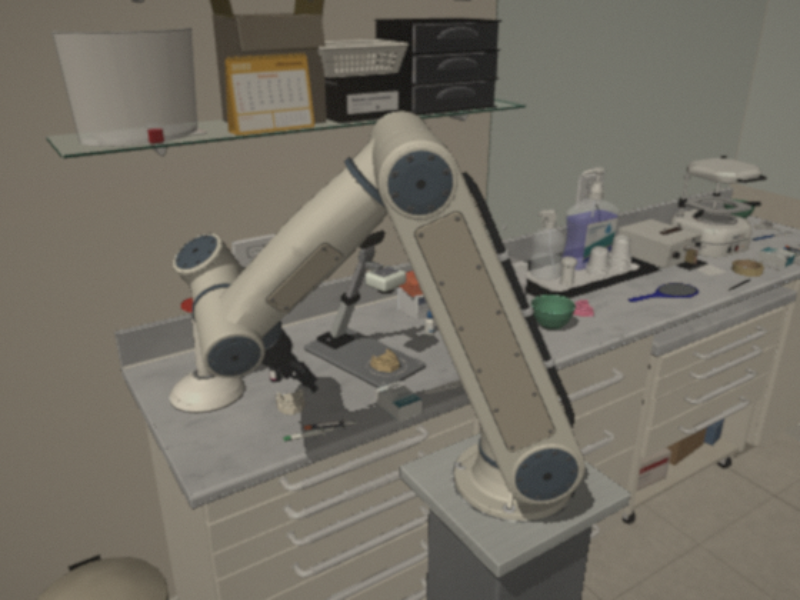

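Run:
```python
from h import *
import pickle
c=pickle.load(open("end.pkl","rb")); c0,_=pickle.load(open("cal0.pkl","rb"))
np.set_printoptions(linewidth=200)
a=c0["frame"][190:206,230:248].mean(2).astype(int); b=c["frame"][190:206,230:248].mean(2).astype(int)
print("cols 230..247"); 
for i in range(16): print(190+i,a[i]," | ",b[i])
for al in (120,130,140,145,150,167):
    print(al,proj(c,SW(np.array([189,-18,14])+AX*al)).round(1),proj(c,SW(np.array([189,-26,14])+AX*al)).round(1))
```

```text
cols 230..247
190 [103 101 100 100 100 104  96  58  24  26  29  19  49  76  76  77  76  76]  |  [106 105 105 104 103 108  99  60  22  31  27  18  52  80  81  79  79  78]
191 [100 101 100 100 100 104  97  63  30  20  22  20  38  67  78  76  77  77]  |  [105 104 104 105 104 108 102  65  32  18  23  20  40  70  82  80  80  80]
192 [100 101 101 101 101 106  97  67  34  17  25  24  30  61  82  78  77  77]  |  [106 106 105 106 106 109 102  70  37  19  24  25  31  64  84  81  80  81]
193 [102 103 103 105 106 110  98  67  44  19  25  27  22  58  82  79  77  78]  |  [107 107 107 109 111 114 101  70  45  19  26  27  22  61  85  81  80  82]
194 [105 109 104  91  82  77  65  42  35  23  24  28  19  50  77  80  78  78]  |  [111 113 107  95  85  81  67  45  37  25  25  28  20  53  80  83  81  80]
195 [84 76 69 50 35 22 23 21 21 24 28 25 22 37 68 78 76 76]  |  [85 79 71 52 35 25 23 20 21 23 30 27 23 37 70 83 81 78]
196 [33 19 17 20 23 27 31 29 25 23 26 23 20 32 61 76 73 73]  |  [36 20 20 22 27 31 34 32 27 26 24 26 22 32 62 78 75 76]
197 [ 24  27  27  27  26  32  34  30  28  21  22  18  11  29  84 1
[... 829 characters left out ...]
  7  18  94 135 130 129 129 128 128 129]
203 [122 116 117 112 108 101 100  88  51  24  44  51  56  84 115 127 124 125]  |  [ 90  91  91  90  89  92  81  61  59  81 121 132 129 129 128 129 127 129]
204 [107  91  84  75  64  59  44  33  28  20  18  14  10  30  96 129 123 123]  |  [ 93  91  90  90  90  90  78  81 111 125 134 130 130 128 129 129 127 128]
205 [ 62  55  38  36  20  17  17  20  21  30  29  32  28  20  92 132 124 122]  |  [ 92  92  91  90  90  91  77  88 127 133 129 129 129 128 129 128 127 126]
120 [238.4 196.2] [240.7 195.7]
130 [238.4 196.9] [240.7 196.4]
140 [238.4 197.6] [240.8 197.1]
145 [238.5 198. ] [240.8 197.5]
150 [238.5 198.4] [240.9 197.9]
167 [238.6 199.6] [241.  199.1]
```

```bash
python3 -m pendant '[[-13,-23,0,0,0,0,80],[-13,-23,0,0,0,0,80],[-13,-23,0,0,0,0,80],[-13,-23,0,0,0,0,80],[0,0,0,0,0,0,80],[0,0,0,0,0,0,80],[0,0,0,0,0,0,80]]'
python3 - <<'E'
from h import *
st=bot.get_state(); print(st["clock"],st["eef_pos"].round(3),st["force"].round(1))
c=load("top"); cv2.imwrite("pics/e1.png",cv2.resize(c["frame"][:,:,::-1],(800,600),interpolation=cv2.INTER_CUBIC))
s=load("scene"); crop(s,170,150,140,110,5,"e2.png")
def pt(q,k,x0,y0,kk): 
    u=proj(k,SW(q)); return ((u-[x0,y0]+.5)*kk-.5).round().astype(int).tolist()
print("lens out",pt([0,0,213],s,170,150,5),"10mm in",pt(np.array([0,0,213])-AX*10,s,170,150,5))
E
```

```text
clock: 25.97
eef_pos: [0.4077, 0.2365, 0.1735]
eef_rot: [[-0.199, 0.117, -0.973], [0.843, -0.486, -0.23], [-0.5, -0.866, -0.002]]
force: [-0.7, 0.2, -1.0]
gripper_width: 0.936
25.9667 [0.408 0.236 0.174] [-0.7  0.2 -1. ]
lens out [504, 266] 10mm in [499, 277]
```

View pics/e1.png

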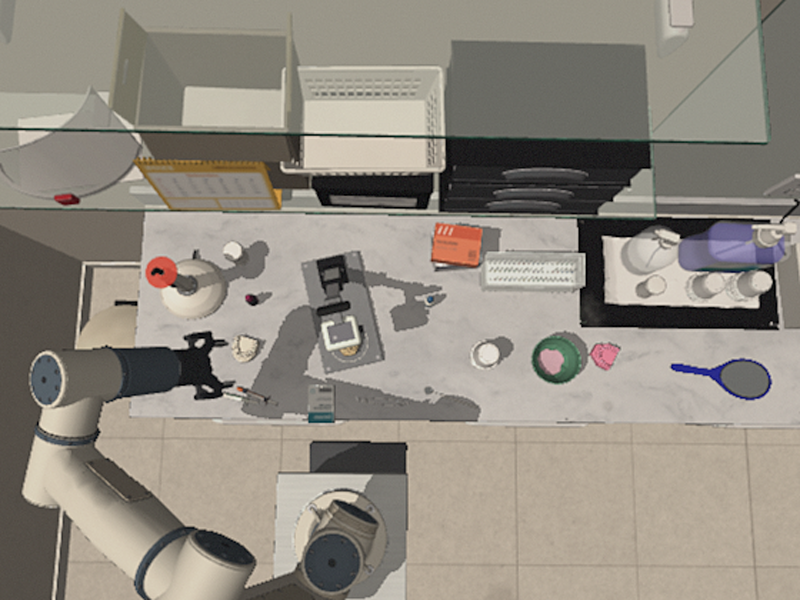

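View pics/e2.png

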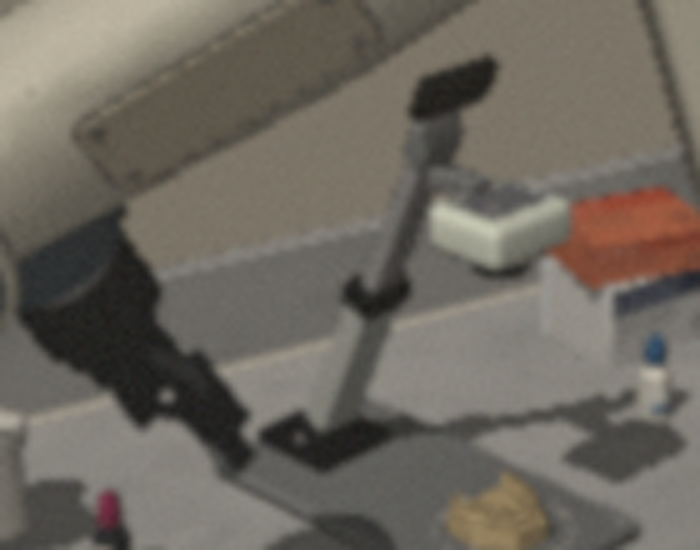

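```bash
python3 -c "
from plant import bot
print(bot.job_done())"
```

```text
the job is handed in; nothing more can be done
None
```

I drew the mast out first, then set the lower cast on the circle, and handed the job in at about 26 s. The one thing I could not confirm is the lock button: I never saw it come out.

- **Mast:** I pulled it by the grip until it stopped hard at about 90 N. It then resisted a push back of about 44 N, far more than its 6 N friction. That points to a locked mast, but the cameras could not show the button: the top view showed no visible change at its place, and the scene camera looks at the other side. In the last picture the lens is within a few mm of its fully-out position above the cross. The pull covered only about 90 mm, so the mast must have started about 20 mm out.
- **Lower cast:** the tan cast with the flat front is the lower one. The white cast has a pointed base, so it is the upper, and I ignored the pink ones. I had to put the lower cast down once, left of the stand, because a single grasp could not both pick it up clear of the mast and slide in under the camera.
- **Placing:** it was set down with about 4 N of contact, teeth up and front teeth away from the mast. Its front edge in both cameras matches a centred cast to about 2 mm, with a similar-sized offset in the scene camera's own view of the circle.
- **Everything else:** the upper cast, cups and bottles look unmoved in the final pictures. The gripper is open, well clear of everything, and showed no contact force.

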